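Change the block of a dry-block evaporator

ROBOT

A 6-joint arm with a two-finger parallel gripper is mounted at the origin on the work surface. World frame = base frame: x ahead of the robot, y to its left, z up, the work surface at z = 0. Lengths are in m, angles in degrees, forces in N, time in s.
With the tool pointing down it reaches from about 0.35 to 0.925 m from the base axis. Payload 6.4 kg.
Tool frame: the origin (TCP) lies at the very end of the fingers, on their centre line; the grasp point (between the pads) lies robot.grip_point_offset behind it (robot.grip_point_offset is the distance from the TCP to the grasp point, in m); z points along the fingers, y is the direction in which the jaws open and shut (so a half turn about z gives the same grasp; the last joint's range is limited). The gripper opens to 85 mm and grips with 20 to 120 N. Pads are 22 mm wide; open, the fingers measure 114 mm over their backs; the gripper's body (76 mm by 85 mm) begins 54 mm behind the grasp point. The pads swing forward as they close: fully open they stand 13 mm farther back than shut.
Start: joints at [-86.179, 14.043, 89.255, -0, 76.702, -9.975], TCP at [0.155, -0.631, 0.231] pointing down, gripper open.
Joint ranges: [-179.41, 179.41], [-58.25, 129.5], [7.25, 145.43], [-54.29, 234.29], [11.92, 165.04], [-157.13, 157.13]. Speed limits (degrees/s): [147.25, 147.25, 180, 180, 180, 180].

INTERFACE

Orientations are given as a 3x3 rotation matrix whose columns are the frame's x, y, z axes.
In Python, from station import robot, capture, camera_params, hand_in gives the robot as it stands.
- The arm moves only by the shell command python3 -m handwheel 'ROWS' [FORCE]. ROWS is JSON, a list that holds one entry, the list of rows, each a list of 7 numbers: the shift along the world's x, y, z in m, then the turn, a rotation vector about the world's x, y, z in rad, then the opening in per cent of the stroke, from 0 (shut) to 100 (fully open). A call has exactly 5 rows; each row is the pose to reach, as a shift and turn from the pose commanded when the call began; what a row does not reach only later rows make up. A row lasts 1/10 s, in which the tool goes at most 50 mm and 8.59 degrees, less where a joint would pass 70% of its speed; a pose out of reach is approached as far as the arm can. A call with a gripper value outside its range is refused whole. The fingers move at their own pace and stop on an object; FORCE is the grip in N (left out, the last holds). Time passes only in rows, so rows that repeat a pose let the fingers close, or fill a call up. It gives the time, the measured TCP pose, the force and the opening at its end, in the units of the state.
- robot.get_state(): the state, without advancing time (a new reading comes with each control period).
- capture(name): name is "side" or "top" or "wrist"; returns (picture, depth): 480x640x3 uint8, red, green, blue; 480x640 float32, m along the optical axis (not along the pixel's ray), 0 where there is no reading.
- camera_params(name): a dict with "camera_matrix" (3x3 intrinsics, pixels), "dist" ([k1, k2, p1, p2, k3] as OpenCV has them; the pictures are not rectified), "R" (3x3) and "t" (3): a world point X has camera coordinates R X + t; the wrist camera has in their place "hand_eye" (4x4, takes a point from camera to tool coordinates, whose origin is the TCP and whose axes are the flange's). Camera axes: x right, y down, z forward; pixel columns grow to the right and rows downward; lengths in m; the calibration is good to about 2 mm. A picture is of the moment at which its call begins: read the wrist's pose just before it. camera_params takes no time and is no camera call.
- hand_in(): hands the job in, once; it reports no verdict.
The state is a dict: "time": time; "joint_pos": joint angles; "qd": joint speeds; "joint_efforts": joint torques, N m; "tool_pos": TCP position; "orientation": TCP orientation; "force": force on the tool from outside, world axes, zero at the start; "moment": the same for the moment, N m; "finger_gap": finger opening in m.
Only numpy, scipy, OpenCV 4.12 (cv2) and the standard library are available. Lean on these libraries where they do the work, as an engineer would, in place of code of your own. Each camera call takes 0.05 s, during which the arm holds its last target.

TASK

The evaporator's twin heater is being changed over to wide vials: lift out the block with the many narrow bores, set it down gently and upright in the middle of the white tile, then plug the spare wide-bore block from the bench fully home into the bay that came free. The gas needles stay up above the bays: do not touch the needle head, leave the wide-bore block that is already in the heater seated, and do not disturb the other things on the bench.

Things in the scene. Friction and masses are not known exactly. Their poses are not given: they have to be found in the camera images.
- heater: white twin dry-block heater, fixed, 220 mm wide, deck 100 mm high. Origin at bench level midway between its two bays; x points from its sloping front panel (front at x = -140 mm, deck edge at -72) to the back (+100), y left, z up. A bay is 93 (x) x 75 mm (y), 40 mm deep; a block sits in it with its x along the heater's, 1.5 mm play all round, 10 mm proud of the deck
- bay_left (a point): centre of the floor of the left bay (heater y = +46 mm), 60 mm above the bench, 40 mm below the deck; axes as the heater's. At the start one bay holds the narrow-bore block, the other a wide-bore block; which is which varies
- bay_right (a point): centre of the floor of the right bay (heater y = -46 mm), else as bay_left
- needle_tips (a point): gas head on a 16 mm column (heater x = +85 mm): 3 tubes along y at x = -29, 0, +29 mm, 428 mm above the bench, with needles at y = +-24.5, +-67.5 mm whose tips are 360 mm up. Point amid the tips, over the heater's origin. A tool held straight down over a bay runs its wrist into them; leaned back 30 to 45 degrees to the heater's front it stays clear, lifts a block 50 mm and draws it out forward
- narrow_centre (a point): narrow-bore block, seated in one bay: aluminium, 90 (x) x 72 (y) x 50 mm, 24 bores of 8 mm, 0.5 to 0.85 kg. A pillar on its top carries a black lifting bar 60 (x) x 14 (y) x 16 mm high, middle 88 mm above the underside. Point on its axis 48 mm above the underside, 40 mm below the bar's middle; axes the block's, z up. Half a turn makes no difference
- kept_centre (a point): wide-bore block in the other bay, to stay there: as the narrow-bore block (same sizes, bar and point) but with 6 bores of 21 mm
- spare_centre (a point): spare wide-bore block, on the bench left or right of the heater, its x within 0.4 rad of the world's: as the narrow-bore block (same sizes, mass, bar and point) but with 6 bores of 21 mm; the foot is bevelled 3 mm
- tile_top (a point): white ceramic heat-proof tile, fixed, 170 (x) x 150 mm (y), its top 10 mm above the bench, on the other side of the heater from the spare block. Point at the centre of its top; z up
- flask_centre (a point): amber volumetric flask with long neck, 90 mm across the bulb, 236 mm tall, about 130 mm beyond the spare block; point half-way up
- beaker_centre (a point): glass beaker, 68 mm across, 88 mm tall, about 130 mm on the robot's side of the spare block; point half-way up
- wash_bottle_centre (a point): wash bottle, 66 mm across, 172 mm tall with its spout, about 150 mm beyond the tile's centre; point 74 mm above its foot
- tip_box_centre (a point): open box of pipette tips, 80 x 118 x 55 mm high, between robot and heater; point 24 mm above its foot
Mind the look-alikes: they are no part of the job. Leave any green or pink look-alike of the part that bears spare_centre alone.

How it is judged:
By the outcome, as a careful person would: the job done as asked, in the order asked, and still so for the second after the job is handed in, with the robot touching nothing.
It also fails if it takes over 72 s, if anything falls off the work surface, if the arm or the gripper's body presses on something with over 40 N, if the wrist force passes 120 N, or if a joint passes its speed limit or range.

## Working session

There is one attempt and no reset: what is moved stays moved. The work goes in short steps, Python scripts to look and compute and a shell command to move; the robot and the scene stay as the last step left them, time stands still between calls to the robot, and variables do not carry over. Pictures are saved under pics/ and viewed, and the job is handed in when it is done.

```bash
ls; mkdir -p pics; python3 - <<'E'
from station import robot,capture,camera_params
import cv2,numpy as np
s=robot.get_state();print(s);print(robot.grip_point_offset)
for n in("side","top","wrist"):
    p,d=capture(n);cv2.imwrite(f"pics/{n}0.png",p[:,:,::-1]);np.save(f"pics/{n}0d.npy",d);print(n,camera_params(n),(d>0).mean())
E
```

```text
pics
{'time': 0.0, 'joint_pos': array([-8.61788187e+01,  1.40844902e+01,  8.93277705e+01, -1.08465480e-03,
        7.66997218e+01, -9.97718602e+00]), 'qd': array([ 0.05994473,  0.08047639,  0.02660222,  0.03508909,  0.01431644,
       -0.06289992]), 'joint_efforts': array([-1.30795070e-03, -4.29514933e+01, -3.26125824e+01, -2.38565308e-04,
        5.41083456e-03,  8.39707184e-06]), 'tool_pos': array([ 0.1549693 , -0.6306682 ,  0.23014934]), 'orientation': array([[ 9.71140057e-01,  2.38509888e-01, -1.48632916e-04],
       [ 2.38509719e-01, -9.71138155e-01,  1.94889056e-03],
       [ 3.20486574e-04, -1.92809608e-03, -9.99998090e-01]]), 'force': array([ 0.22929571,  0.78346796, -0.6608488 ]), 'moment': array([-0.0491885 , -0.02249018,  0.02704339]), 'finger_gap': 0.08502029856130525}
0.0187
side {'camera_matrix': array([[573.16870833,   0.        , 318.29076242],
       [  0.        , 573.16870833, 246.06642637],
       [  0.        ,   0.        ,   1.        ]]), 'dist': array([-0.03598621,  0.        ,  0.        ,  0.        ,  0.        ]), 'R': array([[ 0.70573302, -0.7084746 ,  0
[... 583 characters left out ...]
]]), 't': array([-0.01973632,  0.46914879,  1.5895854 ])} 0.996044921875
wrist {'camera_matrix': array([[409.51710004,   0.        , 329.97435948],
       [  0.        , 409.51710004, 234.48256856],
       [  0.        ,   0.        ,   1.        ]]), 'dist': array([-0.03960584,  0.        ,  0.        ,  0.        ,  0.        ]), 'hand_eye': array([[ 7.46054425e-05, -9.61360612e-01, -2.75292152e-01,
         6.93124857e-02],
       [ 9.99999873e-01, -6.54714438e-05,  4.99640471e-04,
         2.35590410e-04],
       [-4.98358443e-04, -2.75292154e-01,  9.61360485e-01,
        -1.41434361e-01],
       [ 0.00000000e+00,  0.00000000e+00,  0.00000000e+00,
         1.00000000e+00]])} 0.9959765625
```

View pics/side0.png

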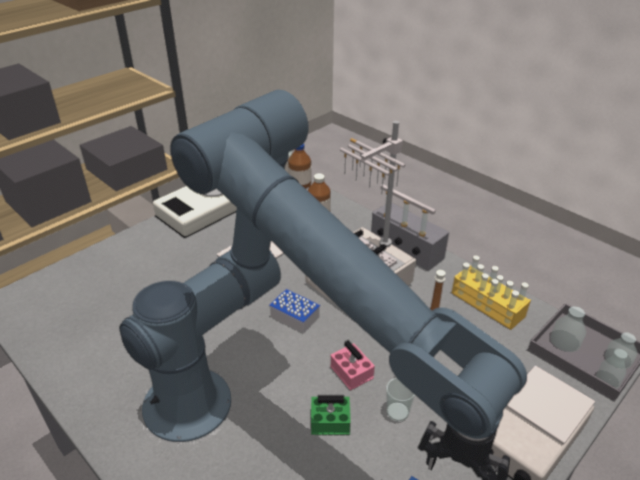

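View pics/top0.png

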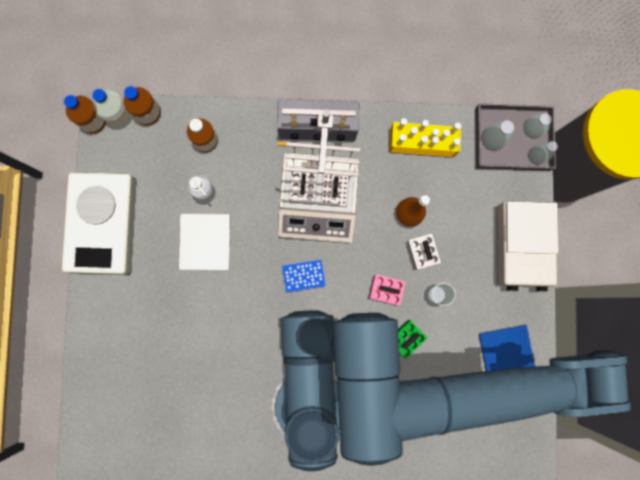

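View pics/wrist0.png

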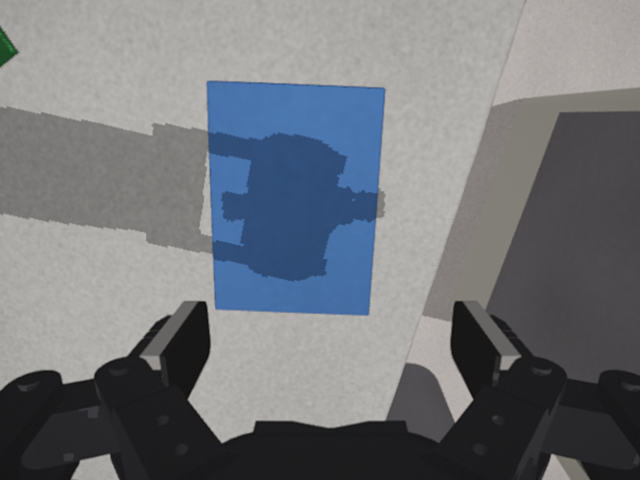

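The top view shows the heater at about (318,195), the tile at (205,241), the silver block at (424,250), a pink look-alike at (388,290) and a green one at (410,338). Next I'll crop closer.

```bash
cat > h.py <<'E'
import numpy as np,cv2
from station import robot,capture,camera_params
from scipy.spatial.transform import Rotation as Ro
P={n:camera_params(n) for n in("side","top","wrist")}
def pose(n,s=None):
    p=P[n]
    if n!="wrist": return np.array(p["R"]),np.array(p["t"])
    s=s or robot.get_state()
    T=np.eye(4);T[:3,:3]=s["orientation"];T[:3,3]=s["tool_pos"];T=np.linalg.inv(T@p["hand_eye"]);return T[:3,:3],T[:3,3]
def ray(n,uv,pz=None):
    R,t=pz or pose(n);p=P[n]
    u=cv2.undistortPoints(np.array(uv,float).reshape(-1,1,2),p["camera_matrix"],p["dist"]).reshape(-1,2)
    d=np.c_[u,np.ones(len(u))]@R
    return -R.T@t,d
def onz(n,uv,z,pz=None):
    c,d=ray(n,uv,pz);return c+d*((z-c[2])/d[:,2])[:,None]
def proj(n,X,pz=None):
    R,t=pz or pose(n);p=P[n]
    return cv2.projectPoints(np.array(X,float).reshape(-1,1,3),cv2.Rodrigues(R)[0],t,p["camera_matrix"],p["dist"])[0].reshape(-1,2)
def cloud(n,d,pz=None):
    v,u=np.mgrid[:480,:640];c,r=ray(n,np.c_[u.ravel(),v.ravel()],pz)
    return (c+r*d.ravel()[:,None]).reshape(480,640,3)
def crop(p,u0,v0,u1,v1,k,f): cv2.imwrite(f,cv2.resize(p[v0:v1,u0:u1],None,fx=k,fy=k,interpolation=cv2.INTER_CUBIC))
E
python3 - <<'E'
from h import *
p=cv2.imread("pics/top0.png")
crop(p,265,90,465,360,2.2,"pics/c0.png")
d=np.load("pics/top0d.npy");C=cloud("top",d)
for a in[(205,241),(185,220),(225,265),(318,195),(424,250),(388,290),(410,338),(303,277),(410,212)]: print(a,C[a[1],a[0]].round(3))
E
```

```text
(205, 241) [0.487 0.333 0.007]
(185, 220) [0.55  0.396 0.012]
(225, 265) [0.416 0.27  0.004]
(318, 195) [ 0.621 -0.006  0.098]
(424, 250) [ 0.471 -0.324  0.067]
(388, 290) [ 0.35  -0.214  0.097]
(410, 338) [ 0.215 -0.28   0.09 ]
(303, 277) [0.384 0.031 0.049]
(410, 212) [ 0.578 -0.275  0.103]
```

View pics/c0.png

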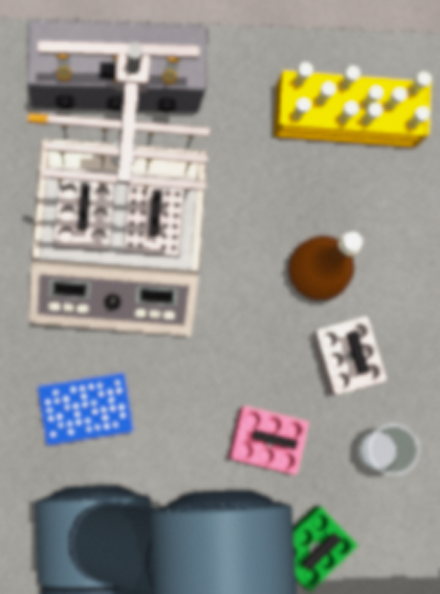

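Candidates for the spare in the top view are:
- the silver 6-bore block at (424,250)
- the pink block at (388,290)
- the green block at (410,338)
- the silver 6-bore block in the heater's left bay at (303,185), which is the one to keep

The narrow-bore block looks to be in the right bay at (336,187). I'll go over the silver spare and check up close.

```bash
python3 -m handwheel '[[[0.03,0.035,0.02,0,0,0,100],[0.06,0.07,0.04,0,0,0,100],[0.09,0.105,0.06,0,0,0,100],[0.12,0.14,0.08,0,0,0,100],[0.14,0.17,0.1,0,0,0,100]]]'
python3 -m handwheel '[[[0.03,0.035,0.0,0,0,0,100],[0.06,0.07,0,0,0,0,100],[0.09,0.105,0,0,0,0,100],[0.11,0.13,0,0,0,0,100],[0.12,0.14,0,0,0,0,100]]]'
python3 - <<'E'
from h import *
s=robot.get_state();print(s["time"],s["joint_pos"].round(2),s["tool_pos"])
p,d=capture("wrist");cv2.imwrite("pics/w1.png",p[:,:,::-1]);np.save("pics/w1d.npy",d);import pickle;pickle.dump(s,open("pics/w1.pkl","wb"))
p,d=capture("side");cv2.imwrite("pics/s1.png",p[:,:,::-1])
E
```

```text
time: 0.65
tool_pos: [0.2963, -0.4592, 0.3317]
orientation: [[0.971, 0.239, 0.0], [0.239, -0.971, 0.001], [0.0, -0.001, -1.0]]
force: [0.3, -0.7, -0.5]
finger_gap: 0.0856
time: 1.15
tool_pos: [0.4162, -0.319, 0.3311]
orientation: [[0.97, 0.241, 0.0], [0.241, -0.97, 0.0], [0.0, -0.0, -1.0]]
force: [-0.4, 0.3, -0.4]
finger_gap: 0.0856
1.15 [-4.9870e+01 -6.9400e+00  1.0085e+02  2.0000e-02  8.6100e+01  2.6150e+01] [ 0.41623693 -0.31900553  0.33114983]
```

View pics/w1.png

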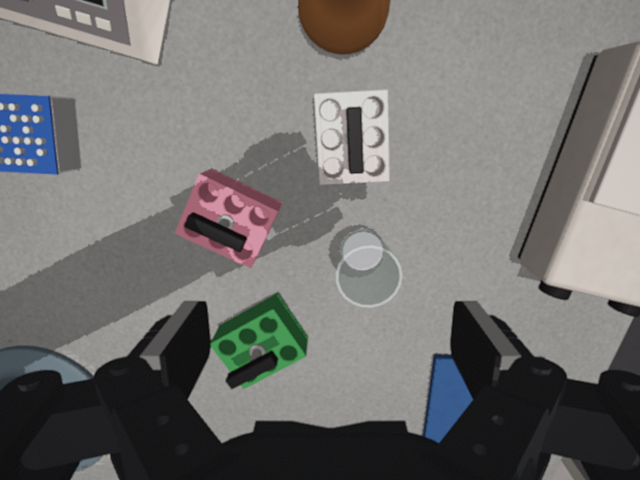

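View pics/s1.png

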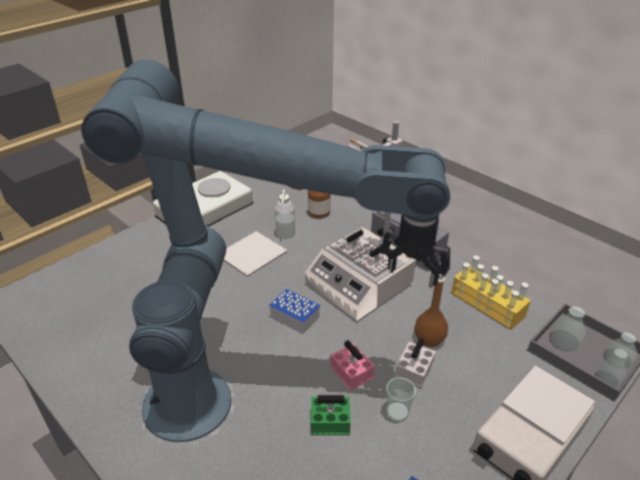

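```bash
cat > k.py <<'E'
from h import *
def Rt(yaw,lean,flip):   # tool z leans forward along yaw (rad/deg)
    y=np.radians(yaw);L=np.radians(lean)
    f=np.array([np.cos(y),np.sin(y),0]);z=np.sin(L)*f-np.cos(L)*np.array([0,0,1])
    l=np.array([-f[1],f[0],0]);yy=l if flip else -l
    return np.c_[np.cross(yy,z),yy,z]
E
python3 - <<'E'
from k import *
for nm,q1,yaw in(("spare",-59,14),("heatR",-18,0),("tile",22,0)):
  for lean in(0,35,45):
    for fl in(0,1):
      for A in(90,105):
        M=(Ro.from_euler("ZY",[q1,A],degrees=True).inv()*Ro.from_matrix(Rt(yaw,lean,fl))*Ro.from_euler("z",-90,degrees=True))
        e=M.as_euler("ZYZ",degrees=True);print(nm,lean,"cam back" if fl else "cam fwd",A,e.round(0), (e+[180,0,180]).round(0)*[1,-1,1])
E
```

```text
spare 0 cam fwd 90 [ 0. 90. 17.] [180. -90. 197.]
spare 0 cam fwd 105 [-0. 75. 17.] [180. -75. 197.]
spare 0 cam back 90 [   0.   90. -163.] [180. -90.  17.]
spare 0 cam back 105 [  -0.   75. -163.] [180. -75.  17.]
spare 35 cam fwd 90 [34. 80. 14.] [214. -80. 194.]
spare 35 cam fwd 105 [36. 68.  5.] [216. -68. 185.]
spare 35 cam back 90 [  34.   80. -166.] [214. -80.  14.]
spare 35 cam back 105 [  36.   68. -175.] [216. -68.   5.]
spare 45 cam fwd 90 [44. 78. 12.] [224. -78. 192.]
spare 45 cam fwd 105 [47. 67.  1.] [227. -67. 181.]
spare 45 cam back 90 [  44.   78. -168.] [224. -78.  12.]
spare 45 cam back 105 [  47.   67. -179.] [227. -67.   1.]
heatR 0 cam fwd 90 [ 0. 90. 72.] [180. -90. 252.]
heatR 0 cam fwd 105 [ 0. 75. 72.] [180. -75. 252.]
heatR 0 cam back 90 [  -0.   90. -108.] [180. -90.  72.]
heatR 0 cam back 105 [   0.   75. -108.] [180. -75.  72.]
heatR 35 cam fwd 90 [12. 57. 68.] [192. -57. 248.]
heatR 35 cam fwd 105 [15. 42. 64.] [195. -42. 244.]
heatR 35 cam back 90 [  12.   57. -112.] [192. -57.  68.]
heatR 35 cam back 105 [  15.   42. -116.] [195. -42.  64.]
heatR 45
[... 155 characters left out ...]
atR 45 cam back 105 [  23.   34. -123.] [203. -34.  57.]
tile 0 cam fwd 90 [  0.  90. 112.] [180. -90. 292.]
tile 0 cam fwd 105 [  0.  75. 112.] [180. -75. 292.]
tile 0 cam back 90 [  0.  90. -68.] [180. -90. 112.]
tile 0 cam back 105 [  0.  75. -68.] [180. -75. 112.]
tile 35 cam fwd 90 [-15.  58. 116.] [165. -58. 296.]
tile 35 cam fwd 105 [-18.  43. 122.] [162. -43. 302.]
tile 35 cam back 90 [-15.  58. -64.] [165. -58. 116.]
tile 35 cam back 105 [-18.  43. -58.] [162. -43. 122.]
tile 45 cam fwd 90 [-21.  49. 120.] [159. -49. 300.]
tile 45 cam fwd 105 [-27.  35. 129.] [153. -35. 309.]
tile 45 cam back 90 [-21.  49. -60.] [159. -49. 120.]
tile 45 cam back 105 [-27.  35. -51.] [153. -35. 129.]
```

The wrist view shows the silver 6-bore spare at (352,137) with its black bar spanning about (354,108) to (355,172). Pink is at (228,218), green at (260,345) and the beaker at (365,265). I choose the silver block. Next I'll measure it from two views and look at the heater.

```bash
cat >> k.py <<'E'
def bar(img,box,thr=60):
    u0,v0,u1,v1=box;g=img[v0:v1,u0:u1].max(2)
    g=cv2.resize(g,None,fx=4,fy=4,interpolation=cv2.INTER_CUBIC)
    n,l,st,c=cv2.connectedComponentsWithStats((g<thr).astype(np.uint8))
    k=1+st[1:,4].argmax();ct=cv2.findContours((l==k).astype(np.uint8),0,1)[0][0]
    r=cv2.minAreaRect(ct);b=cv2.boxPoints(r)
    f=lambda a:(np.array(a)+.5)/4-.5+[u0,v0]
    M=cv2.moments((l==k).astype(np.uint8),True)
    return f([M["m10"]/M["m00"],M["m01"]/M["m00"]]),f(r[0]),f(b),np.array(r[1])/4
def tri(a,b):
    (c1,d1),(c2,d2)=a,b;d1=d1[0]/np.linalg.norm(d1[0]);d2=d2[0]/np.linalg.norm(d2[0])
    s=np.linalg.lstsq(np.c_[d1,-d2],c2-c1,rcond=None)[0];p,q=c1+s[0]*d1,c2+s[1]*d2
    return (p+q)/2,np.linalg.norm(p-q)
E
python3 - <<'E'
from k import *
import pickle
s=pickle.load(open("pics/w1.pkl","rb"));pw=pose("wrist",s)
w=cv2.imread("pics/w1.png");t=cv2.imread("pics/top0.png")
crop(w,295,70,410,200,4.5,"pics/c1.png")
mw=bar(w,(335,95,375,185));print(mw)
mt=bar(t,(405,230,442,270),80);print(mt)
print(tri(ray("wrist",mw[1],pw),ray("top",mt[1])))
B=onz("wrist",mw[2],.096,pw);print(B.round(4),B.mean(0))
print(onz("top",mt[2],.096).round(4),onz("top",mt[2],.096).mean(0))
d=np.load("pics/w1d.npy");C=cloud("wrist",d,pw);print(C[140,354],C[120,343],C[150,345],C[200,400])
E
```

```text
(array([354.64708395, 144.18651959]), array([354.33808136, 139.89715576]), array([[346.20341492, 107.74894333],
       [360.30477142, 107.27693558],
       [362.4727478 , 172.04536438],
       [348.3713913 , 172.51737976]]), array([64.80471039, 14.10925293]))
(array([426.90100932, 249.95302795]), array([426.61677933, 249.93825531]), array([[421.27265167, 242.12164497],
       [426.82265091, 240.47164345],
       [431.96090698, 257.75486565],
       [426.41090775, 259.40486717]]), array([18.03084564,  5.79007721]))
(array([ 0.47000274, -0.32914169,  0.08167961]), np.float64(0.0011200456262424028))
[[ 0.4952 -0.3144  0.096 ]
 [ 0.4986 -0.3264  0.096 ]
 [ 0.444  -0.3432  0.096 ]
 [ 0.4404 -0.3307  0.096 ]] [ 0.46956907 -0.32868723  0.096     ]
[[ 0.4914 -0.3098  0.096 ]
 [ 0.4966 -0.326   0.096 ]
 [ 0.4466 -0.3413  0.096 ]
 [ 0.4414 -0.3251  0.096 ]] [ 0.4690161 -0.3255267  0.096    ]
[ 0.46989693 -0.32831365  0.09508593] [ 0.48450459 -0.31580739  0.04809083] [ 0.45641192 -0.32509315  0.04959264] [ 0.41310742 -0.4047161   0.00071677]
```

View pics/c1.png

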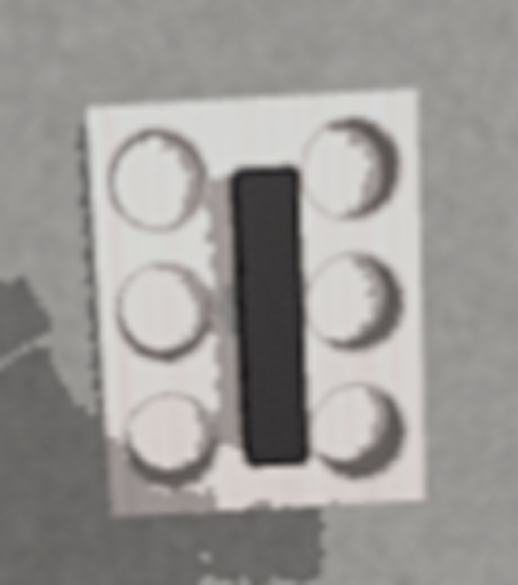

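```bash
python3 - <<'E'
from k import *
s=robot.get_state()
T=Rt(-2,40,0);rv=(Ro.from_matrix(T)*Ro.from_matrix(s["orientation"]).inv()).as_rotvec();print(rv,np.linalg.norm(rv))
for a in[(279,240),(353,243),(281,210),(356,213)]: print(onz("top",[a],.1 if a[1]<230 else .05).round(3))
E
```

```text
[ 0.07277556 -0.69677645 -0.26695747] 0.7497066099800717
[[0.492 0.105 0.05 ]]
[[ 0.489 -0.115  0.05 ]]
[[0.574 0.1   0.1  ]]
[[ 0.571 -0.118  0.1  ]]
```

```bash
python3 -m handwheel '[[[0.01,0.048,0,0.0146,-0.139,-0.053,100],[0.02,0.096,0,0.029,-0.278,-0.107,100],[0.03,0.144,-0.01,0.0437,-0.417,-0.16,100],[0.04,0.19,-0.02,0.058,-0.556,-0.213,100],[0.05,0.235,-0.03,0.0728,-0.6968,-0.267,100]]]'
python3 -m handwheel '[[[0,0.02,0,0,0,0,100],[0,0.03,0,0,0,0,100],[0,0.03,0,0,0,0,100],[0,0.03,0,0,0,0,100],[0,0.03,0,0,0,0,100]]]'
python3 - <<'E'
from h import *
s=robot.get_state();print(s["time"],s["joint_pos"].round(2),s["tool_pos"])
p,d=capture("wrist");cv2.imwrite("pics/w2.png",p[:,:,::-1]);np.save("pics/w2d.npy",d);import pickle;pickle.dump(s,open("pics/w2.pkl","wb"))
E
```

```text
time: 1.75
tool_pos: [0.4649, -0.0871, 0.3016]
orientation: [[0.762, -0.043, 0.646], [-0.034, -0.999, -0.027], [0.647, -0.001, -0.763]]
force: [0.8, 1.1, 0.7]
finger_gap: 0.0853
time: 2.25
tool_pos: [0.4651, -0.0576, 0.3015]
orientation: [[0.766, -0.039, 0.641], [-0.03, -0.999, -0.024], [0.642, -0.001, -0.767]]
force: [-0.2, 0.8, 0.4]
finger_gap: 0.0858
2.25 [-31.24 -41.95 134.28  22.77  53.74  53.03] [ 0.46512444 -0.05764005  0.30153868]
```

View pics/w2.png

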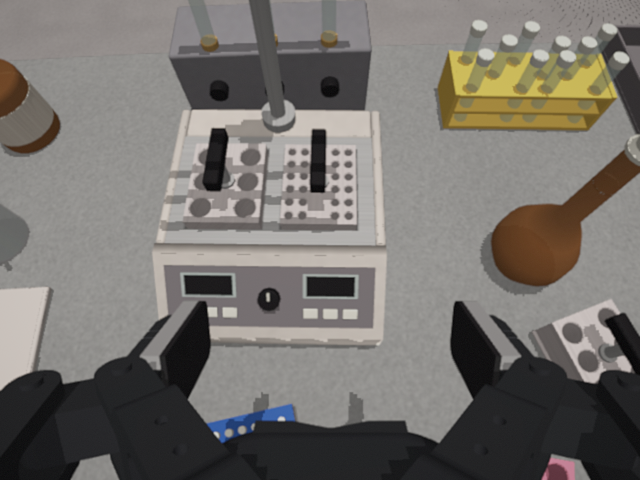

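The narrow-bore (24-hole) block is in the right bay at about (320,185), and the kept wide-bore block is in the left bay at (228,185). Now I'll measure the bar and deck.

```bash
python3 - <<'E'
from k import *
import pickle
s=pickle.load(open("pics/w2.pkl","rb"));pw=pose("wrist",s)
w=cv2.imread("pics/w2.png")
crop(w,140,95,400,260,3,"pics/c2.png")
d=np.load("pics/w2d.npy");C=cloud("wrist",d,pw)
for a in[(319,140),(319,170),(319,185),(215,150),(295,160),(345,210),(170,220),(380,220),(187,112),(379,112)]:print(a,C[a[1],a[0]].round(4))
for bx in((305,120,335,200),(195,120,235,200)):
    u0,v0,u1,v1=bx;c=C[v0:v1,u0:u1].reshape(-1,3);g=w[v0:v1,u0:u1].reshape(-1,3).max(1)
    m=(c[:,2]>.148)&(c[:,2]<.17)
    c=c[m];print(len(c),c.mean(0),np.median(c[:,2]));r=cv2.minAreaRect(c[:,:2].astype(np.float32)*1000);print(r)
m=bar(w,(305,120,335,200));print(m)
E
```

```text
(319, 140) [ 0.4267 -0.0567  0.4546]
(319, 170) [ 0.6205 -0.0545  0.1555]
(319, 185) [ 0.6071 -0.0541  0.1529]
(215, 150) [0.645  0.0368 0.1557]
(295, 160) [ 0.6641 -0.0303  0.1081]
(345, 210) [ 0.6049 -0.0776  0.1092]
(170, 220) [0.6064 0.0925 0.0981]
(380, 220) [ 0.5983 -0.1115  0.0983]
(187, 112) [0.7399 0.0903 0.0979]
(379, 112) [ 0.8156 -0.1407 -0.0015]
927 [ 0.6331621  -0.05355502  0.15447849] 0.15475039459927964
((636.5219116210938, -53.22677993774414), (14.012828826904297, 60.92532730102539), 87.84754180908203)
1026 [0.63867028 0.03716306 0.15415142] 0.154626524066793
((641.4108276367188, 38.14586639404297), (14.947436332702637, 59.52567672729492), 86.83602142333984)
(array([317.74518638, 161.26960802]), array([317.5 , 160.75]), array([[310.125, 129.625],
       [324.875, 129.625],
       [324.875, 191.875],
       [310.125, 191.875]]), array([62.25, 14.75]))
```

View pics/c2.png

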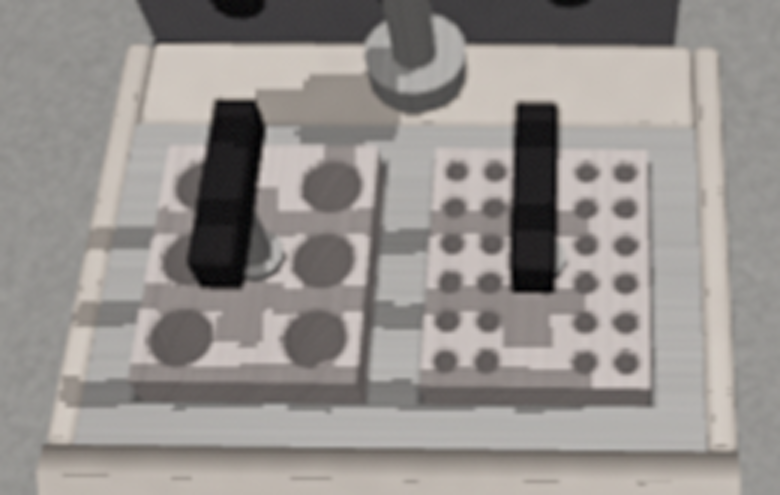

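```bash
python3 - <<'E'
from k import *
import pickle
s=pickle.load(open("pics/w2.pkl","rb"));pw=pose("wrist",s)
f=lambda a:np.array(a)/3+[140,95]
def yaw(a,b,z):
    X=onz("wrist",f([a,b]),z,pw);dd=X[1]-X[0];print(X.round(4)[:, :2],np.degrees(np.arctan2(dd[1],dd[0])).round(2),np.linalg.norm(dd).round(4))
yaw((735,450),(45,448),.1)   # deck front edge
yaw((690,125),(140,125),.1)  # strip rear
yaw((652,389),(419,385),.11) # narrow front edge
yaw((652,389),(638,150),.11)
yaw((419,385),(435,150),.11)
yaw((364,384),(134,380),.11)
yaw((134,380),(171,146),.11)
yaw((364,384),(380,146),.11)
# bar top corners narrow, kept
B=onz("wrist",f([(516,103),(556,104),(554,263),(513,265)]),.156,pw);print(B.round(4),B.mean(0))
B=onz("wrist",f([(216,101),(264,101),(243,258),(191,256)]),.156,pw);print(B.round(4),B.mean(0))
E
```

```text
[[ 0.5714 -0.1137]
 [ 0.5804  0.103 ]] 87.62 0.2169
[[ 0.6962 -0.1094]
 [ 0.7044  0.0861]] 87.6 0.1957
[[ 0.5887 -0.0882]
 [ 0.5929 -0.0159]] 86.69 0.0724
[[ 0.5887 -0.0882]
 [ 0.6788 -0.0894]] -0.76 0.0901
[[ 0.5929 -0.0159]
 [ 0.6815 -0.0203]] -2.81 0.0887
[[0.5939 0.0012]
 [0.5981 0.0734]] 86.65 0.0723
[[0.5981 0.0734]
 [0.6871 0.0704]] -1.96 0.0891
[[ 0.5939  0.0012]
 [ 0.684  -0.0015]] -1.7 0.0901
[[ 0.6638 -0.0494  0.156 ]
 [ 0.6629 -0.0614  0.156 ]
 [ 0.6074 -0.059   0.156 ]
 [ 0.6072 -0.0474  0.156 ]] [ 0.63531386 -0.05430597  0.156     ]
[[0.6684 0.0413 0.156 ]
 [0.6678 0.0267 0.156 ]
 [0.6126 0.0291 0.156 ]
 [0.6139 0.044  0.156 ]] [0.64067266 0.03526854 0.156     ]
```

```bash
python3 -m handwheel '[[[0.03,0.001,-0.022,0,0,0,70],[0.06,0.003,-0.045,0,0,0,60],[0.09,0.005,-0.068,0,0,0,60],[0.11,0.006,-0.084,0,0,0,60],[0.119,0.006,-0.0915,0,0,0,60]]]' 70
python3 - <<'E'
from k import *
s=robot.get_state();print(s["time"],s["joint_pos"].round(2),s["tool_pos"]);pw=pose("wrist",s)
p,d=capture("wrist");cv2.imwrite("pics/w3.png",p[:,:,::-1]);np.save("pics/w3d.npy",d);import pickle;pickle.dump(s,open("pics/w3.pkl","wb"))
C=cloud("wrist",d,pw)
c=C.reshape(-1,3);m=(c[:,2]>.153)&(c[:,2]<.16)&(abs(c[:,1]+.054)<.02)&(c[:,0]>.6);c=c[m];print(len(c),c.mean(0),cv2.minAreaRect(c[:,:2].astype(np.float32)*1000))
E
```

```text
time: 2.8
tool_pos: [0.5846, -0.0508, 0.2069]
orientation: [[0.769, -0.037, 0.638], [-0.03, -0.999, -0.022], [0.639, -0.003, -0.769]]
force: [0.8, -0.3, 0.0]
finger_gap: 0.0513
2.8 [-21.49 -12.28 125.05  24.15  31.49  54.02] [ 0.58459002 -0.05077304  0.2069301 ]
2591 [ 0.64273817 -0.05406434  0.15475415] ((717.2527465820312, -59.22116470336914), (14.638935089111328, 222.0896453857422), 85.93201446533203)
```

View pics/w3.png

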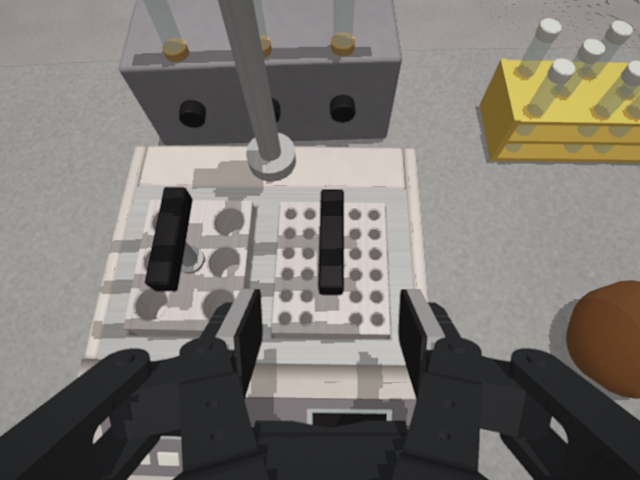

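```bash
cat > m.py <<'E'
from k import *
import pickle,sys
def barfit(C,xy,z,r=.05,dz=.004):
    c=C.reshape(-1,3);m=(abs(c[:,2]-z)<dz)&(np.hypot(c[:,0]-xy[0],c[:,1]-xy[1])<r)
    c=c[m];print(len(c),c.mean(0).round(4),cv2.minAreaRect(c[:,:2].astype(np.float32)*1000));return c
E
python3 - <<'E'
from m import *
s=pickle.load(open("pics/w3.pkl","rb"));pw=pose("wrist",s);w=cv2.imread("pics/w3.png")
C=cloud("wrist",np.load("pics/w3d.npy"),pw)
barfit(C,(.636,-.054),.155);barfit(C,(.641,.036),.155)
crop(w,120,150,430,380,2.5,"pics/c3.png")
E
```

```text
2559 [ 0.6343 -0.0534  0.1546] ((636.59423828125, -53.34309387207031), (13.782135963439941, 60.405677795410156), 87.16193389892578)
2576 [0.6395 0.0373 0.1544] ((641.83984375, 37.81520462036133), (14.250988960266113, 60.69035339355469), 87.5303726196289)
```

View pics/c3.png

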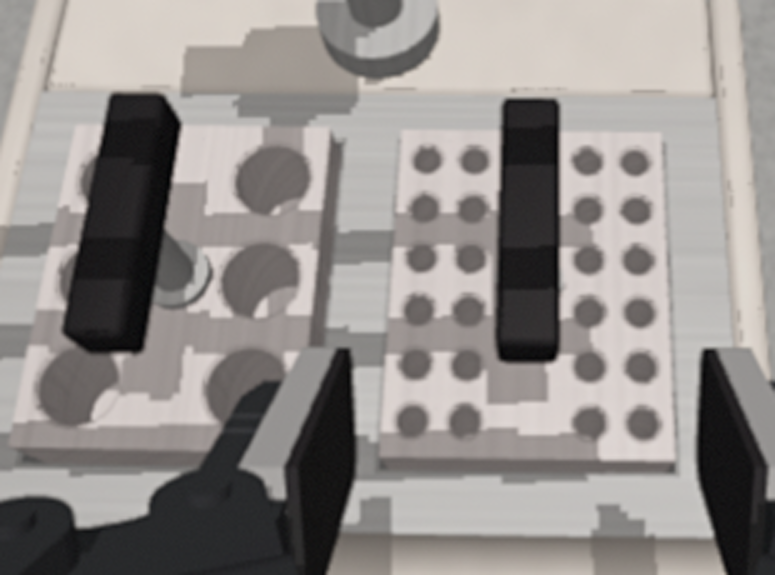

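```bash
python3 - <<'E'
from m import *
s=robot.get_state();print(s["time"],s["tool_pos"],s["force"],s["joint_pos"].round(2))
E
python3 -m handwheel '[[[0.015,-0.0007,-0.018,0,0,-0.004,60],[0.03,-0.0014,-0.036,0,0,-0.008,60],[0.045,-0.002,-0.054,0,0,-0.01,60],[0.057,-0.0025,-0.068,0,0,-0.01,60],[0.064,-0.003,-0.074,0,0,-0.01,60]]]'
```

```text
2.85 [ 0.58459465 -0.05086368  0.20643949] [ 0.45385039 -0.78417487 -1.03911323] [-21.5  -12.23 125.05  24.16  31.47  54.02]
time: 3.35
tool_pos: [0.648, -0.0541, 0.1342]
orientation: [[0.767, -0.048, 0.64], [-0.038, -0.999, -0.029], [0.64, -0.002, -0.768]]
force: [-0.2, 0.2, -0.0]
finger_gap: 0.0515
```

```bash
python3 -m handwheel '[[[0,0,0,0,0,0,40],[0,0,0,0,0,0,25],[0,0,0,0,0,0,10],[0,0,0,0,0,0,0],[0,0,0,0,0,0,0]]]' 70
python3 -m handwheel '[[[0,0,0,0,0,0,0],[0,0,0,0,0,0,0],[0,0,0,0,0,0,0],[0,0,0,0,0,0,0],[0,0,0,0,0,0,0]]]' 70
python3 - <<'E'
from m import *
s=robot.get_state();print(s["time"],s["tool_pos"],s["force"],s["moment"],s["joint_pos"].round(2))
p,d=capture("wrist");cv2.imwrite("pics/w4.png",p[:,:,::-1])
E
```

```text
time: 3.85
tool_pos: [0.6483, -0.0537, 0.137]
orientation: [[0.765, -0.047, 0.643], [-0.036, -0.999, -0.03], [0.643, -0.0, -0.766]]
force: [-4.1, -2.1, 5.2]
finger_gap: 0.0129
time: 4.35
tool_pos: [0.6484, -0.0537, 0.137]
orientation: [[0.765, -0.047, 0.643], [-0.036, -0.999, -0.03], [0.643, -0.0, -0.766]]
force: [-6.4, -1.8, 5.3]
finger_gap: 0.0125
4.35 [ 0.64837501 -0.05372354  0.13703885] [-6.39956797 -1.79305307  5.26155573] [-0.30813853  0.50838575 -0.30282398] [-18.8    3.99 118.41  29.58  21.26  49.66]
```

View pics/w4.png

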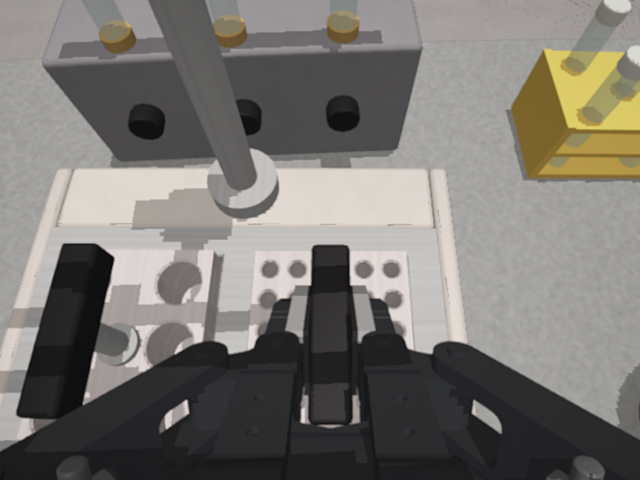

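The narrow block's bar is between the pads, at (330,330). I'll lift straight up.

```bash
python3 -m handwheel '[[[0,0,0.004,0,0,0,0],[0,0,0.01,0,0,0,0],[0,0,0.017,0,0,0,0],[0,0,0.025,0,0,0,0],[0,0,0.032,0,0,0,0]]]'
python3 -m handwheel '[[[0,0,0.006,0,0,0,0],[0,0,0.012,0,0,0,0],[0,0,0.016,0,0,0,0],[0,0,0.018,0,0,0,0],[0,0,0.018,0,0,0,0]]]'
python3 - <<'E'
from m import *
s=robot.get_state();print(s["time"],s["tool_pos"],s["force"],s["moment"],s["joint_pos"].round(2))
for n in("wrist","side"):
  p,d=capture(n);cv2.imwrite(f"pics/{n[0]}5.png",p[:,:,::-1])
crop(p[:,:,::-1],280,120,500,340,3,"pics/s5c.png")
E
```

```text
time: 4.9
tool_pos: [0.6472, -0.0527, 0.1673]
orientation: [[0.768, -0.046, 0.639], [-0.036, -0.999, -0.027], [0.64, -0.002, -0.769]]
force: [-0.4, -0.4, -5.6]
finger_gap: 0.0122
time: 5.4
tool_pos: [0.6481, -0.0533, 0.1861]
orientation: [[0.766, -0.046, 0.641], [-0.036, -0.999, -0.029], [0.642, -0.001, -0.767]]
force: [0.3, 0.2, -7.4]
finger_gap: 0.0126
5.4 [ 0.64805405 -0.05327982  0.18607618] [ 0.27481272  0.2421745  -7.35014535] [ 0.01521488  0.95878409 -0.01035756] [-18.78  -0.82 117.23  23.49  26.72  56.34]
```

View pics/s5c.png

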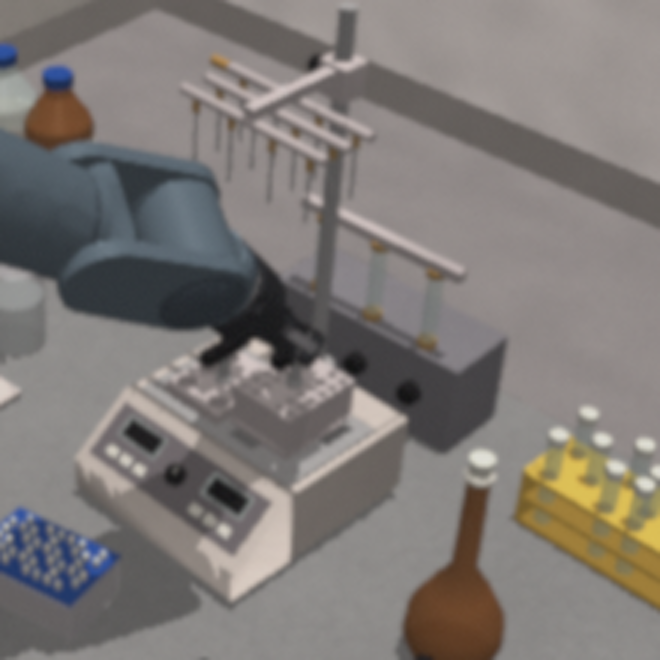

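View pics/w5.png

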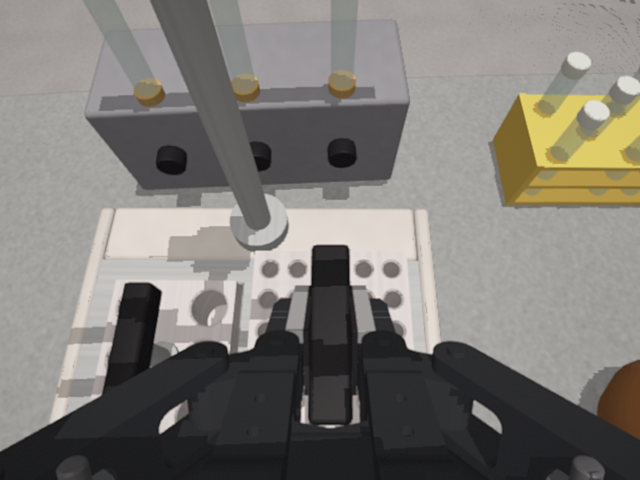

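```bash
python3 -m handwheel '[[[-0.02,0,0,0,0,0,0],[-0.05,0,0,0,0,0,0],[-0.085,0,0,0,0,0,0],[-0.12,0,0.005,0,0,0,0],[-0.15,0,0.015,0,0,0,0]]]'
python3 - <<'E'
from m import *
s=robot.get_state();print(s["time"],s["tool_pos"],s["force"],s["joint_pos"].round(1))
p,d=capture("top");p=p[:,:,::-1];cv2.imwrite("pics/t6.png",p)
t=cv2.imread("pics/top0.png")
sub=t[200:285,165:245];g=sub.min(2)
m=cv2.resize(g,None,fx=4,fy=4,interpolation=cv2.INTER_CUBIC)>205
ct=max(cv2.findContours(m.astype(np.uint8),0,1)[0],key=cv2.contourArea);r=cv2.minAreaRect(ct);b=(cv2.boxPoints(r)+.5)/4-.5+[165,200]
X=onz("top",b,.01);print(b,X.round(4),X.mean(0))
E
```

```text
time: 6.0
tool_pos: [0.4956, -0.0525, 0.1986]
orientation: [[0.768, -0.046, 0.638], [-0.037, -0.999, -0.027], [0.639, -0.003, -0.769]]
force: [0.5, -0.2, -5.1]
finger_gap: 0.013
6.0 [ 0.49560815 -0.05249273  0.19856715] [ 0.45174473 -0.23627475 -5.080811  ] [-27.3 -28.2 137.4  26.6  36.9  48.7]
[[179.02959251 268.86958313]
 [179.5312252  213.69005871]
 [228.95214081 214.13934326]
 [228.45050812 269.31887054]] [[0.4001 0.4075 0.01  ]
 [0.569  0.4143 0.01  ]
 [0.5717 0.2631 0.01  ]
 [0.4027 0.2578 0.01  ]] [0.48588655 0.33565234 0.01      ]
```

View pics/t6.png

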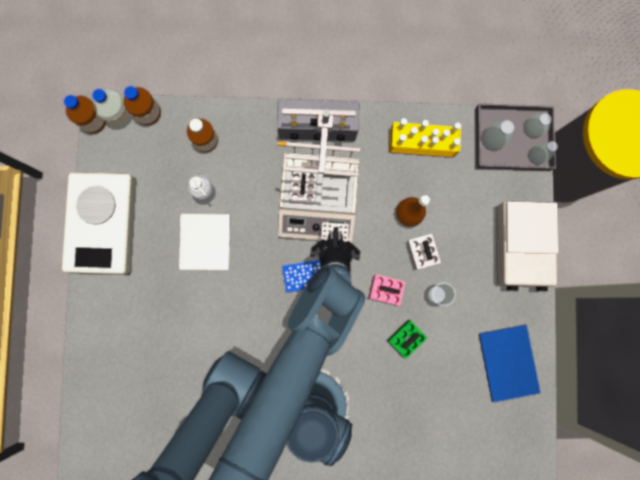

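```bash
python3 -m handwheel '[[[0,0.015,0.005,0,0,0.01,0],[0,0.045,0.005,0,0,0.02,0],[0,0.085,0.005,0,0,0.03,0],[0,0.125,0.005,0,0,0.04,0],[0,0.165,0.005,0,0,0.05,0]]]'
python3 -m handwheel '[[[0,0.04,0,0,0,0.01,0],[0,0.08,0,0,0,0.02,0],[0,0.12,0,0,0,0.025,0],[0,0.15,-0.01,0,0,0.03,0],[0,0.175,-0.02,0,0,0.03,0]]]'
python3 -m handwheel '[[[0,0.02,-0.01,0,0,0,0],[0,0.035,-0.02,0,0,0,0],[0,0.047,-0.03,0,0,0,0],[0,0.049,-0.04,0,0,0,0],[0,0.049,-0.05,0,0,0,0]]]'
python3 - <<'E'
from m import *
s=robot.get_state();print(s["time"],s["tool_pos"],s["force"],s["joint_pos"].round(1))
for n in("wrist","top"):
  p,d=capture(n);cv2.imwrite(f"pics/{n[0]}7.png",p[:,:,::-1])
E
```

```text
time: 6.55
tool_pos: [0.4975, 0.1132, 0.2058]
orientation: [[0.766, 0.003, 0.642], [0.001, -1.0, 0.004], [0.642, -0.002, -0.766]]
force: [0.1, -1.0, -7.1]
finger_gap: 0.0131
time: 7.05
tool_pos: [0.4977, 0.2892, 0.1857]
orientation: [[0.766, 0.035, 0.642], [0.025, -0.999, 0.025], [0.642, -0.003, -0.767]]
force: [1.2, -1.0, -6.7]
finger_gap: 0.0132
time: 7.55
tool_pos: [0.4978, 0.3368, 0.135]
orientation: [[0.767, 0.034, 0.641], [0.024, -0.999, 0.024], [0.641, -0.003, -0.767]]
force: [-0.4, 0.0, -6.5]
finger_gap: 0.0124
7.55 [0.49779189 0.33676996 0.13500949] [-0.36139372  0.04879489 -6.50986583] [ 30.8   1.9 120.8 -42.   27.3 151.6]
```

View pics/w7.png

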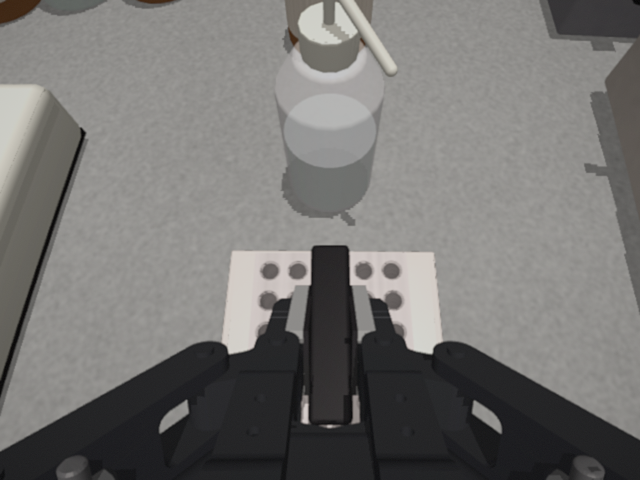

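View pics/t7.png

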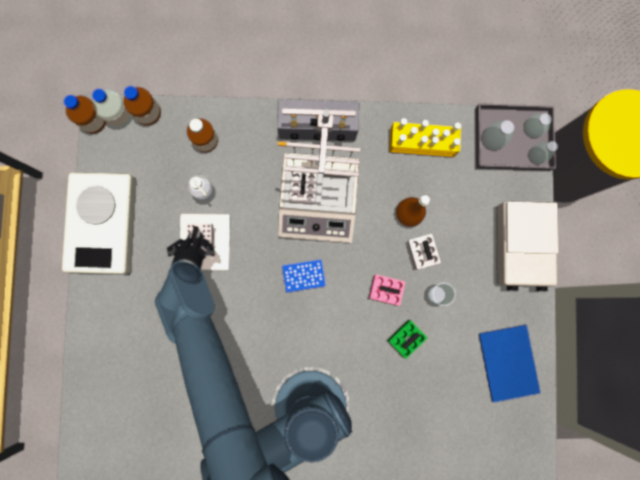

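```bash
python3 -m handwheel '[[[0,0,-0.005,0,0,0.05,0],[0,0.001,-0.012,0,0,0.1,0],[0,0.0015,-0.02,0,0,0.15,0],[0,0.002,-0.028,0,0,0.2,0],[0,0.002,-0.034,0,0,0.2,0]]]'
python3 - <<'E'
from m import *
s=robot.get_state();print(s["time"],s["tool_pos"],s["force"],s["moment"],s["joint_pos"].round(1))
E
```

```text
time: 8.15
tool_pos: [0.4983, 0.3371, 0.1017]
orientation: [[0.747, 0.23, 0.624], [0.175, -0.973, 0.149], [0.642, -0.002, -0.767]]
force: [-0.1, -0.1, -6.0]
finger_gap: 0.0128
8.15 [0.49828265 0.33707033 0.10174439] [-0.08830788 -0.08183037 -5.99978486] [-0.27309616  1.0030489   0.00883828] [ 27.    3.4 123.7 -32.7  16.2 132.3]
```

```bash
python3 -m handwheel '[[[0,0.001,-0.002,0,0,-0.03,0],[0,0.001,-0.004,0,0,-0.06,0],[0,0.001,-0.006,0,0,-0.08,0],[0,0.001,-0.008,0,0,-0.08,0],[0,0.001,-0.01,0,0,-0.08,0]]]'
python3 - <<'E'
from m import *
s=robot.get_state();print(s["time"],s["tool_pos"],s["force"],s["moment"],s["joint_pos"].round(1))
E
```

```text
time: 8.65
tool_pos: [0.4983, 0.3391, 0.0921]
orientation: [[0.757, 0.153, 0.635], [0.116, -0.988, 0.1], [0.643, -0.002, -0.766]]
force: [-0.3, -0.4, -7.2]
finger_gap: 0.013
8.65 [0.49825663 0.33908916 0.092079  ] [-0.25611978 -0.41746457 -7.24976864] [-0.14892585  1.02520825  0.00986462] [ 28.8   5.6 122.7 -43.9  18.4 148.1]
```

```bash
python3 -m handwheel '[[[0,-0.001,-0.001,0,0,0,0],[0,-0.001,-0.002,0,0,0,0],[0,-0.001,-0.003,0,0,0,0],[0,-0.001,-0.0035,0,0,0,0],[0,-0.001,-0.004,0,0,0,0]]]'
python3 - <<'E'
from m import *
s=robot.get_state();print(s["time"],s["tool_pos"],s["force"],s["moment"],s["joint_pos"].round(1))
E
```

```text
time: 9.15
tool_pos: [0.4981, 0.3377, 0.0878]
orientation: [[0.758, 0.153, 0.634], [0.116, -0.988, 0.099], [0.642, -0.002, -0.767]]
force: [0.5, -0.6, -6.5]
finger_gap: 0.0125
9.15 [0.4980832  0.33773176 0.08782054] [ 0.53504294 -0.64460172 -6.53288965] [-0.15653041  1.01701177 -0.01030044] [ 28.7   6.  122.8 -44.9  17.9 149. ]
```

```bash
python3 -m handwheel '[[[0,0,-0.0006,0,0,0,0],[0,0,-0.0012,0,0,0,0],[0,0,-0.0018,0,0,0,0],[0,0,-0.002,0,0,0,0],[0,0,-0.002,0,0,0,0]]]'
python3 - <<'E'
from m import *
s=robot.get_state();print(s["time"],s["tool_pos"],s["force"],s["moment"],s["joint_pos"].round(1))
p,d=capture("side");cv2.imwrite("pics/s8.png",p[:,:,::-1]);crop(p[:,:,::-1],170,180,340,300,4.5,"pics/s8c.png")
E
```

```text
time: 9.65
tool_pos: [0.499, 0.3381, 0.0876]
orientation: [[0.756, 0.153, 0.636], [0.116, -0.988, 0.1], [0.644, -0.002, -0.765]]
force: [-6.1, -4.1, 5.1]
finger_gap: 0.0127
9.65 [0.49902513 0.33813511 0.08757312] [-6.13850597 -4.11501406  5.06861234] [-0.47471117  0.64901336 -0.30818284] [ 28.7   6.2 122.8 -45.5  17.8 149.6]
```

View pics/s8c.png

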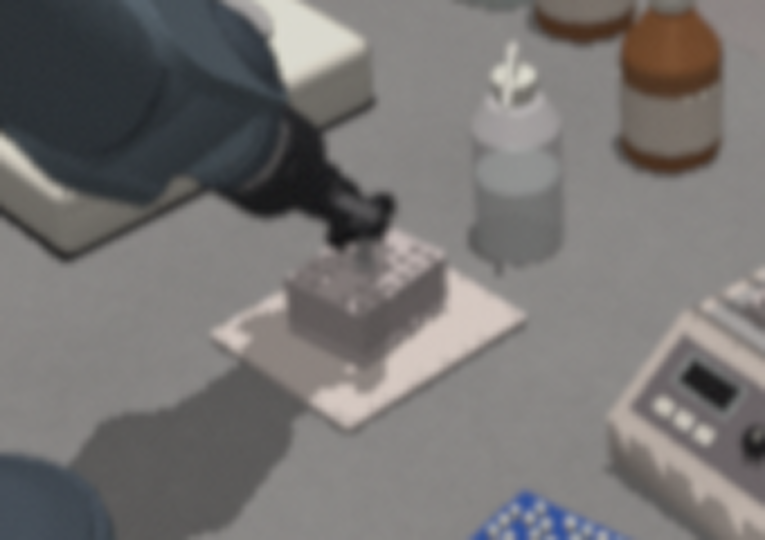

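The block is standing on the tile, with the force now reversed to +5 N. I'll release and back out along the tool axis.

```bash
python3 -m handwheel '[[[0,0,0,0,0,0,15],[0,0,0,0,0,0,25],[0,0,0,0,0,0,40],[0,0,0,0,0,0,50],[0,0,0,0,0,0,55]]]' 70
python3 -m handwheel '[[[-0.006,-0.001,0.007,0,0,0,55],[-0.02,-0.003,0.024,0,0,0,55],[-0.04,-0.006,0.048,0,0,0,55],[-0.055,-0.009,0.07,0,0,0,60],[-0.07,-0.012,0.095,0,0,0,60]]]'
python3 - <<'E'
from m import *
s=robot.get_state();print(s["time"],s["tool_pos"],s["force"],s["joint_pos"].round(1));pw=pose("wrist",s)
p,d=capture("wrist");cv2.imwrite("pics/w9.png",p[:,:,::-1]);C=cloud("wrist",d,pw)
barfit(C,(.487,.337),.105,r=.06)
p,d=capture("top");cv2.imwrite("pics/t9.png",p[:,:,::-1]);barfit(cloud("top",d),(.487,.337),.105,r=.06,dz=.01)
E
```

```text
time: 10.2
tool_pos: [0.4985, 0.3381, 0.0864]
orientation: [[0.757, 0.153, 0.635], [0.116, -0.988, 0.1], [0.643, -0.002, -0.766]]
force: [-0.4, 1.0, 0.2]
finger_gap: 0.0469
time: 10.7
tool_pos: [0.4266, 0.3255, 0.1813]
orientation: [[0.758, 0.153, 0.633], [0.117, -0.988, 0.1], [0.641, -0.002, -0.767]]
force: [0.1, 0.4, 0.5]
finger_gap: 0.0513
10.7 [0.42663309 0.32549866 0.18133725] [0.07977405 0.36961436 0.54936684] [ 32.2 -13.8 129.3 -30.   30.4 134.8]
2051 [0.4845 0.3355 0.1046] ((486.2083740234375, 335.79364013671875), (59.41637420654297, 14.004778861999512), 8.892053604125977)
118 [0.4854 0.3356 0.1047] ((486.72930908203125, 336.3474426269531), (62.00468444824219, 15.238629341125488), 10.837206840515137)
```

View pics/w9.png

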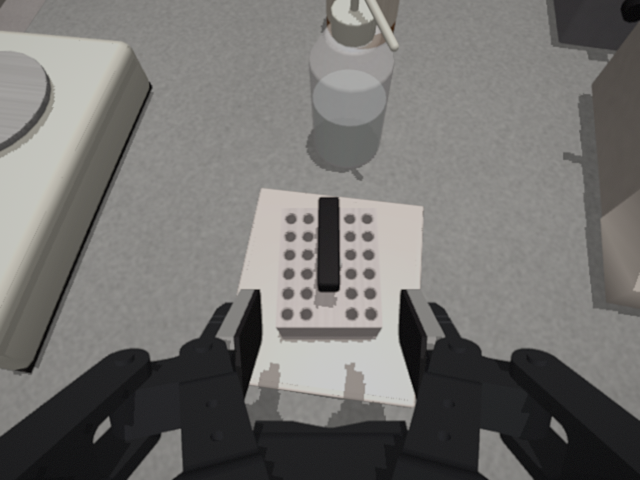

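The narrow block is upright at (0.486,0.336), against a tile centre of (0.486,0.336). Now I'll view the empty bay.

```bash
python3 -m handwheel '[[[0.01,-0.04,0.03,0,0,-0.04,60],[0.02,-0.08,0.06,0,0,-0.08,60],[0.03,-0.125,0.08,0,0,-0.12,60],[0.04,-0.17,0.09,0,0,-0.16,60],[0.05,-0.215,0.09,0,0,-0.2,60]]]'
python3 -m handwheel '[[[0.01,-0.04,0,0,0,0,60],[0.02,-0.08,0,0,0,-0.005,60],[0.03,-0.12,0,0,0,-0.005,60],[0.04,-0.15,0,0,0,-0.005,60],[0.05,-0.16,0,0,0,-0.005,60]]]'
python3 -m handwheel '[[[0.02,0,-0.02,0,0,0,60],[0.03,0,-0.03,0,0,0,60],[0.03,0,-0.03,0,0,0,60],[0.03,0,-0.03,0,0,0,60],[0.03,0,-0.03,0,0,0,60]]]'
python3 - <<'E'
from m import *
s=robot.get_state();print(s["time"],s["tool_pos"],s["force"],s["joint_pos"].round(1));pickle.dump(s,open("pics/w10.pkl","wb"))
p,d=capture("wrist");cv2.imwrite("pics/w10.png",p[:,:,::-1]);np.save("pics/w10d.npy",d)
C=cloud("wrist",d,pose("wrist",s));barfit(C,(.641,.037),.155)
crop(p[:,:,::-1],100,100,460,340,2.2,"pics/c10.png")
E
```

```text
time: 11.3
tool_pos: [0.479, 0.1091, 0.2732]
orientation: [[0.763, -0.048, 0.645], [-0.037, -0.999, -0.029], [0.646, -0.002, -0.764]]
force: [0.4, 0.0, -0.5]
finger_gap: 0.0514
time: 11.8
tool_pos: [0.5281, -0.0527, 0.2701]
orientation: [[0.766, -0.057, 0.64], [-0.044, -0.998, -0.035], [0.641, -0.001, -0.767]]
force: [-0.5, 0.1, 0.5]
finger_gap: 0.0512
time: 12.3
tool_pos: [0.5579, -0.0493, 0.2414]
orientation: [[0.765, -0.051, 0.642], [-0.04, -0.999, -0.032], [0.643, -0.001, -0.766]]
force: [-0.1, -0.6, -0.9]
finger_gap: 0.0512
12.3 [ 0.55794724 -0.04925215  0.24140207] [-0.05253963 -0.58542376 -0.89107168] [-22.4 -19.9 127.2  21.3  36.3  57.5]
1840 [0.6397 0.0375 0.1545] ((641.5205688476562, 38.08811569213867), (14.705479621887207, 59.809303283691406), 86.85887908935547)
```

View pics/w10.png

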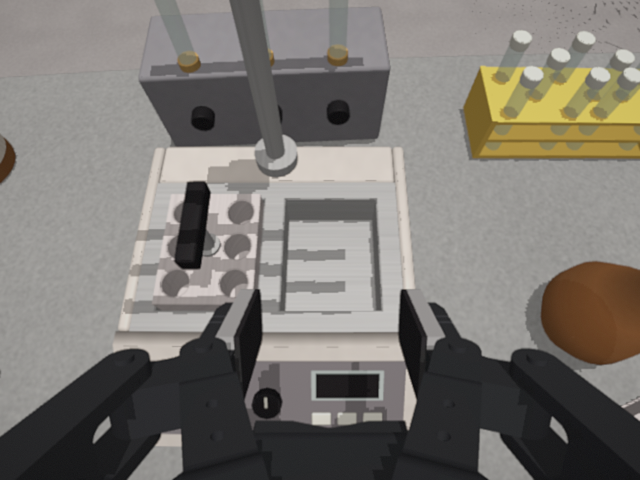

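View pics/c10.png

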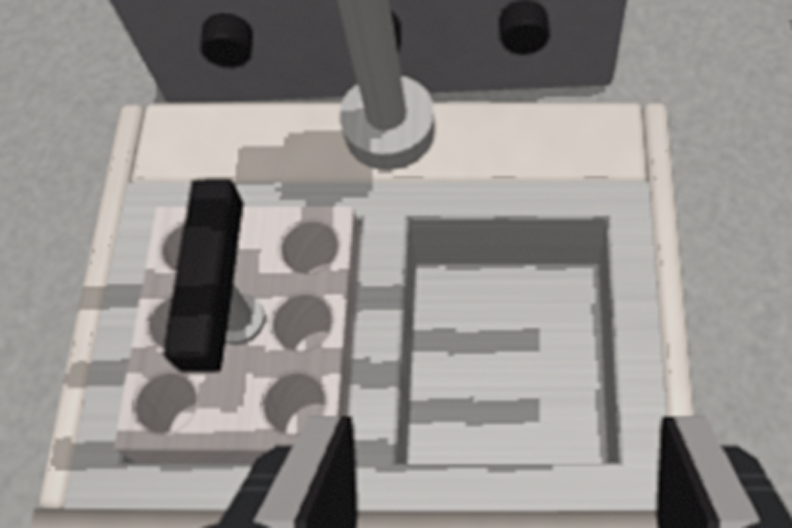

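```bash
python3 - <<'E'
from m import *
s=pickle.load(open("pics/w10.pkl","rb"));pw=pose("wrist",s)
f=lambda a:np.array(a)/2.2+[100,100]
for z in(.0985,.1):
    X=onz("wrist",f([(408,217),(609,217),(621,463),(396,464)]),z,pw);print(X.round(4),X.mean(0).round(4))
    for a,b in((1,0),(2,3),(3,0),(2,1)):
        e=X[b]-X[a];print(np.degrees(np.arctan2(e[1],e[0])).round(2),np.linalg.norm(e).round(4))
C=cloud("wrist",np.load("pics/w10d.npy"),pw);c=C.reshape(-1,3)
m=(abs(c[:,2]-.0585)<.006)&(abs(c[:,0]-.636)<.06)&(abs(c[:,1]+.054)<.045);c=c[m]
print(len(c),np.median(c[:,2]),cv2.minAreaRect(c[:,:2].astype(np.float32)*1000),c[:,1].min(),c[:,1].max(),c[:,0].max())
E
```

```text
[[ 0.6853 -0.0194  0.0985]
 [ 0.6814 -0.0946  0.0985]
 [ 0.5883 -0.0895  0.0985]
 [ 0.5918 -0.0147  0.0985]] [ 0.6367 -0.0546  0.0985]
87.04 0.0753
87.3 0.0749
-2.88 0.0936
-3.13 0.0932
[[ 0.6844 -0.0196  0.1   ]
 [ 0.6805 -0.0944  0.1   ]
 [ 0.5879 -0.0893  0.1   ]
 [ 0.5914 -0.0149  0.1   ]] [ 0.6361 -0.0545  0.1   ]
87.04 0.0749
87.3 0.0745
-2.88 0.0931
-3.13 0.0927
8123 0.05889808350312459 ((641.86328125, -53.76996612548828), (75.336669921875, 84.81775665283203), 87.22445678710938) -0.09333521407852341 -0.014775866301903091 0.6858877297184596
```

```bash
python3 -m handwheel '[[[-0.03,-0.02,0.01,0,0,0.04,60],[-0.06,-0.055,0.02,0,0,0.08,60],[-0.09,-0.09,0.03,0,0,0.12,60],[-0.12,-0.125,0.03,0,0,0.16,60],[-0.13,-0.17,0.03,0,0,0.2,60]]]'
python3 -m handwheel '[[[0,-0.04,-0.01,0,0,0.05,60],[0,-0.08,-0.025,0,0,0.1,60],[-0.005,-0.11,-0.045,0,0,0.145,60],[-0.01,-0.125,-0.065,0,0,0.145,60],[-0.01,-0.125,-0.075,0,0,0.145,60]]]'
python3 - <<'E'
from m import *
s=robot.get_state();print(s["time"],s["tool_pos"],s["force"],s["joint_pos"].round(1));pickle.dump(s,open("pics/w11.pkl","wb"))
p,d=capture("wrist");cv2.imwrite("pics/w11.png",p[:,:,::-1]);np.save("pics/w11d.npy",d)
C=cloud("wrist",d,pose("wrist",s));barfit(C,(.47,-.328),.095)
E
```

```text
time: 12.85
tool_pos: [0.4263, -0.2202, 0.273]
orientation: [[0.756, 0.149, 0.638], [0.117, -0.989, 0.092], [0.644, 0.005, -0.765]]
force: [2.3, -0.4, 0.5]
finger_gap: 0.051
time: 13.35
tool_pos: [0.4172, -0.3458, 0.1947]
orientation: [[0.735, 0.287, 0.614], [0.219, -0.958, 0.186], [0.641, -0.002, -0.767]]
force: [0.4, 0.3, 0.8]
finger_gap: 0.0516
13.35 [ 0.41716632 -0.34581147  0.19472815] [0.39926839 0.25829531 0.82305898] [-70.2  -3.8 119.1  43.3  69.1 -14.5]
1828 [ 0.4676 -0.3296  0.0946] ((469.1767883300781, -329.1905212402344), (59.90510940551758, 13.777456283569336), 17.23200035095215)
```

View pics/w11.png

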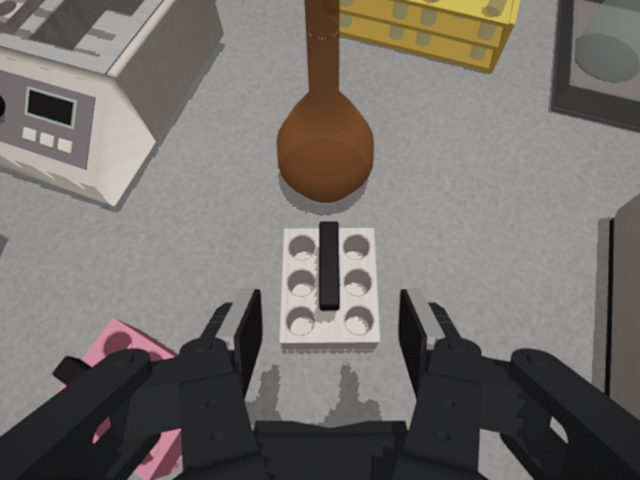

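```bash
python3 -m handwheel '[[[0.012,0.004,-0.022,0,0,0.003,60],[0.026,0.008,-0.048,0,0,0.006,60],[0.04,0.012,-0.072,0,0,0.006,60],[0.048,0.015,-0.088,0,0,0.006,60],[0.053,0.017,-0.098,0,0,0.006,60]]]'
python3 - <<'E'
from m import *
s=robot.get_state();print(s["time"],s["tool_pos"],s["force"],s["joint_pos"].round(1))
E
```

```text
time: 13.9
tool_pos: [0.4718, -0.3254, 0.0977]
orientation: [[0.732, 0.297, 0.613], [0.227, -0.955, 0.192], [0.642, -0.002, -0.767]]
force: [-0.4, 0.9, 0.4]
finger_gap: 0.0513
13.9 [ 0.4717573  -0.32543639  0.09770427] [-0.43671369  0.85977551  0.39528617] [-63.1   8.6 118.5  49.2  56.8 -19.9]
```

```bash
python3 -m handwheel '[[[0.004,0,-0.005,0,0,0,60],[0.0085,-0.0005,-0.01,0,0,0,60],[0.0085,-0.0005,-0.016,0,0,0,60],[0.0085,-0.0005,-0.02,0,0,0,60],[0.0085,-0.0005,-0.02,0,0,0,60]]]'
python3 - <<'E'
from m import *
s=robot.get_state();print(s["time"],s["tool_pos"],s["force"],s["joint_pos"].round(1))
p,d=capture("wrist");cv2.imwrite("pics/w12.png",p[:,:,::-1])
E
```

```text
time: 14.4
tool_pos: [0.4792, -0.3277, 0.0774]
orientation: [[0.733, 0.295, 0.613], [0.225, -0.956, 0.191], [0.642, -0.002, -0.767]]
force: [-0.2, 0.0, -0.0]
finger_gap: 0.0513
14.4 [ 0.47921427 -0.32769946  0.07739603] [-0.15699786  0.00997659 -0.02270947] [-62.4  11.8 117.6  50.5  54.9 -21.4]
```

View pics/w12.png

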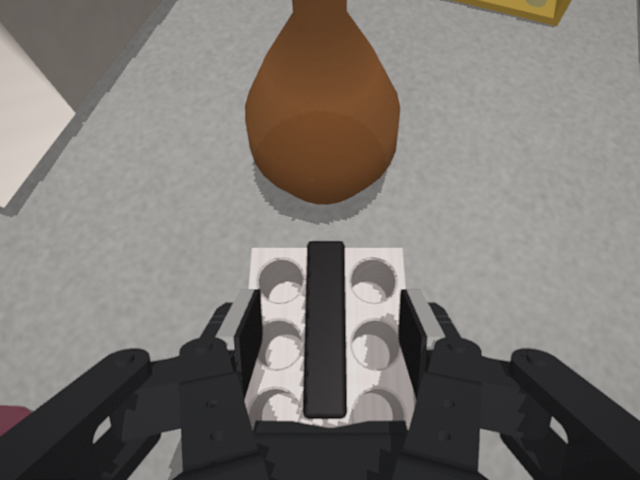

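```bash
python3 -m handwheel '[[[0.001,0.002,0,0,0,0,60],[0.001,0.002,0,0,0,0,60],[0.001,0.002,0,0,0,0,35],[0.001,0.002,0,0,0,0,15],[0.001,0.002,0,0,0,0,0]]]' 80
python3 -m handwheel '[[[0,0,0,0,0,0,0],[0,0,0,0,0,0,0],[0,0,0,0,0,0,0],[0,0,0,0,0,0,0],[0,0,0,0,0,0,0]]]' 80
python3 - <<'E'
from m import *
s=robot.get_state();print(s["time"],s["tool_pos"],s["force"],s["joint_pos"].round(1))
p,d=capture("wrist");cv2.imwrite("pics/w13.png",p[:,:,::-1])
E
```

```text
time: 14.95
tool_pos: [0.4805, -0.3257, 0.0781]
orientation: [[0.733, 0.296, 0.613], [0.226, -0.955, 0.191], [0.642, -0.002, -0.767]]
force: [-1.4, 0.3, -1.0]
finger_gap: 0.0126
time: 15.45
tool_pos: [0.4805, -0.3257, 0.0781]
orientation: [[0.733, 0.295, 0.613], [0.226, -0.955, 0.191], [0.642, -0.002, -0.767]]
force: [-3.6, 0.7, 4.7]
finger_gap: 0.0127
15.45 [ 0.48051002 -0.32573326  0.07805685] [-3.59860274  0.68113625  4.72714704] [-62.2  11.6 117.7  50.6  54.8 -21.3]
```

View pics/w13.png

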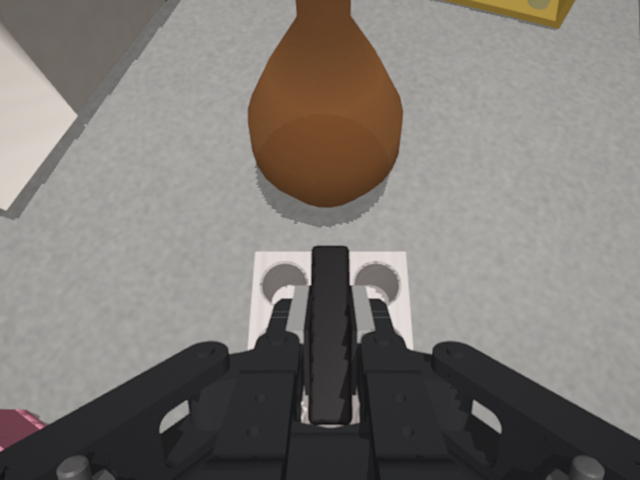

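The grasp matches the earlier one, with the bar at (330,335). I'll lift and stage in front of the right bay.

```bash
python3 -m handwheel '[[[0,0,0.006,0,0,0,0],[0,0,0.02,0,0,0,0],[0,0,0.045,0,0,0,0],[-0.005,0,0.075,0,0,0,0],[-0.015,0,0.105,0,0,0,0]]]'
python3 -m handwheel '[[[-0.005,0.01,0.02,0,0,-0.02,0],[-0.005,0.03,0.032,0,0,-0.06,0],[-0.005,0.065,0.035,0,0,-0.1,0],[0,0.1,0.035,0,0,-0.15,0],[0.005,0.14,0.035,0,0,-0.2,0]]]'
python3 -m handwheel '[[[0.01,0.035,0,0,0,-0.05,0],[0.015,0.07,0,0,0,-0.09,0],[0.02,0.1,0,0,0,-0.13,0],[0.025,0.12,0,0,0,-0.15,0],[0.028,0.13,0,0,0,-0.15,0]]]'
python3 - <<'E'
from m import *
s=robot.get_state();print(s["time"],s["tool_pos"],s["force"],s["moment"],s["joint_pos"].round(1));pickle.dump(s,open("pics/w14.pkl","wb"))
p,d=capture("wrist");cv2.imwrite("pics/w14.png",p[:,:,::-1]);np.save("pics/w14d.npy",d)
p,d=capture("side");crop(p[:,:,::-1],230,130,470,340,3,"pics/s14.png")
E
```

```text
time: 16.0
tool_pos: [0.4651, -0.325, 0.1835]
orientation: [[0.734, 0.296, 0.612], [0.225, -0.955, 0.191], [0.641, -0.003, -0.768]]
force: [0.1, -0.2, -5.5]
finger_gap: 0.0122
time: 16.5
tool_pos: [0.4698, -0.1846, 0.2175]
orientation: [[0.764, 0.096, 0.638], [0.072, -0.995, 0.063], [0.641, -0.002, -0.767]]
force: [1.3, 0.7, -5.3]
finger_gap: 0.0124
time: 17.0
tool_pos: [0.4973, -0.0524, 0.2166]
orientation: [[0.768, -0.047, 0.639], [-0.038, -0.999, -0.027], [0.64, -0.004, -0.769]]
force: [-0.2, -0.6, -6.9]
finger_gap: 0.0126
17.0 [ 0.49731788 -0.05238208  0.21655221] [-0.18477505 -0.64394805 -6.90532087] [-0.00867071  0.96279516 -0.01070824] [-27.2 -29.6 136.3  25.2  39.   50.7]
```

View pics/w14.png

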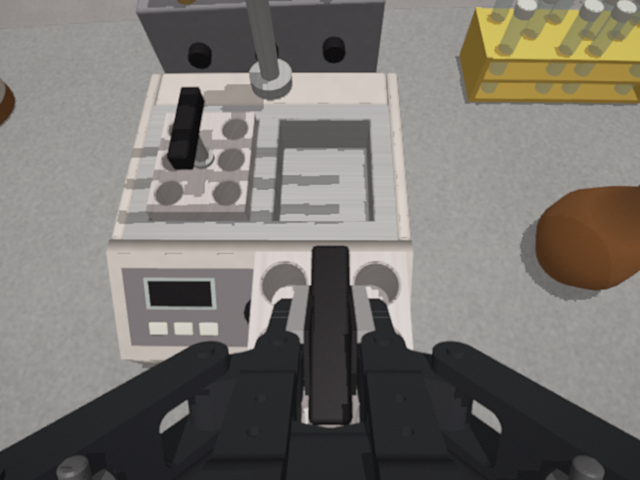

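View pics/s14.png

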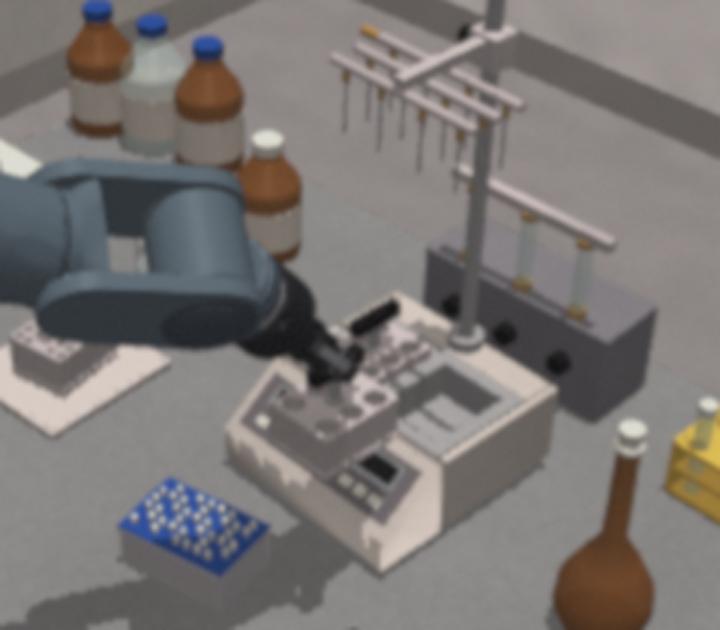

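```bash
python3 -m handwheel '[[[0.015,0,-0.015,0,0,0,0],[0.045,-0.001,-0.027,0,0,-0.003,0],[0.085,-0.001,-0.027,0,0,-0.003,0],[0.12,-0.002,-0.027,0,0,-0.003,0],[0.14,-0.002,-0.027,0,0,-0.003,0]]]'
python3 -m handwheel '[[[0.005,0,0,0,0,0,0],[0.009,0,0,0,0,0,0],[0.009,0,0,0,0,0,0],[0.009,0,0,0,0,0,0],[0.009,0,0,0,0,0,0]]]'
python3 - <<'E'
from m import *
s=robot.get_state();print(s["time"],s["tool_pos"],s["orientation"].round(4),s["force"],s["moment"],s["joint_pos"].round(1));pickle.dump(s,open("pics/w15.pkl","wb"))
p,d=capture("wrist");cv2.imwrite("pics/w15.png",p[:,:,::-1]);np.save("pics/w15d.npy",d)
p,d=capture("side");crop(p[:,:,::-1],280,150,460,310,4.2,"pics/s15.png")
E
```

```text
time: 17.6
tool_pos: [0.6401, -0.0587, 0.1903]
orientation: [[0.766, -0.055, 0.64], [-0.043, -0.999, -0.033], [0.641, -0.003, -0.768]]
force: [-0.2, -0.2, -6.7]
finger_gap: 0.0125
time: 18.1
tool_pos: [0.6468, -0.0578, 0.1907]
orientation: [[0.766, -0.054, 0.641], [-0.042, -0.999, -0.033], [0.642, -0.002, -0.767]]
force: [0.0, -0.7, -6.8]
finger_gap: 0.0125
18.1 [ 0.64675499 -0.05778676  0.19065594] [[ 0.7659 -0.0538  0.6407]
 [-0.0423 -0.9986 -0.0332]
 [ 0.6416 -0.0016 -0.7671]] [ 0.03808901 -0.74054286 -6.7554769 ] [0.02517075 0.99721806 0.00879157] [-19.2  -1.3 117.2  23.   27.3  56.8]
```

View pics/w15.png

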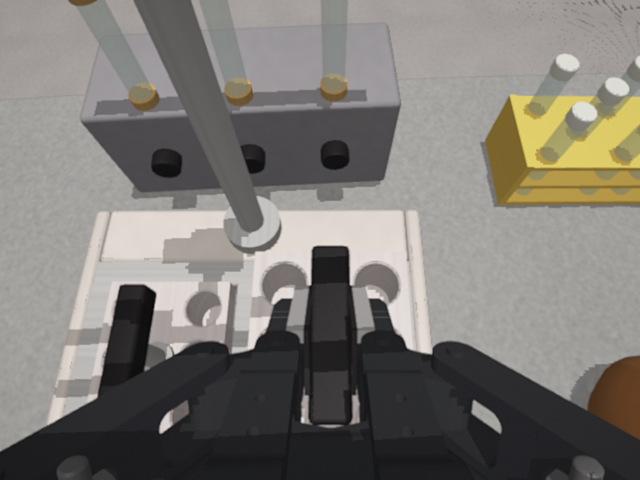

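View pics/s15.png

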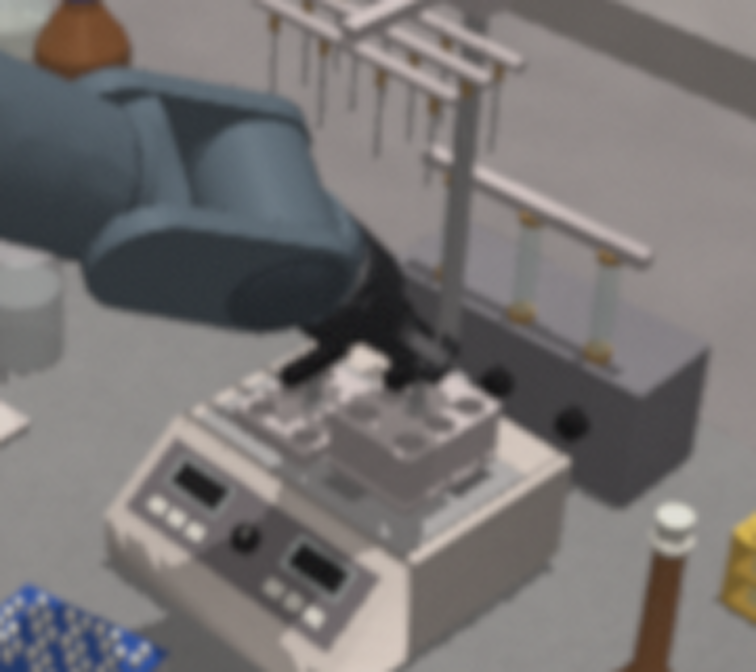

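```bash
python3 -m handwheel '[[[0.001,0.003,0,0,0,0.002,0],[0.001,0.003,0,0,0,0.002,0],[0.001,0.003,-0.003,0,0,0.002,0],[0.001,0.003,-0.005,0,0,0.002,0],[0.001,0.003,-0.006,0,0,0.002,0]]]'
python3 - <<'E'
from m import *
s=robot.get_state();print(s["time"],s["tool_pos"],s["orientation"].round(4),s["force"])
E
```

```text
time: 18.7
tool_pos: [0.6483, -0.0546, 0.1841]
orientation: [[0.766, -0.051, 0.64], [-0.041, -0.999, -0.032], [0.641, -0.002, -0.767]]
force: [-1.5, 0.5, -6.0]
finger_gap: 0.0125
18.7 [ 0.64825082 -0.05464219  0.18411975] [[ 0.7663 -0.0514  0.6405]
 [-0.0405 -0.9987 -0.0317]
 [ 0.6412 -0.0017 -0.7673]] [-1.4525742   0.481073   -6.02981062]
```

Aligned. The block bottom is about 6 mm above the deck, so I'll descend slowly.

```bash
python3 -m handwheel '[[[0,0,-0.003,0,0,0,0],[0,0,-0.006,0,0,0,0],[0,0,-0.009,0,0,0,0],[0,0,-0.011,0,0,0,0],[0,0,-0.013,0,0,0,0]]]'
python3 - <<'E'
from m import *
s=robot.get_state();print(s["time"],s["tool_pos"],s["force"],s["moment"])
E
```

```text
time: 19.2
tool_pos: [0.6485, -0.0547, 0.1715]
orientation: [[0.766, -0.051, 0.641], [-0.04, -0.999, -0.032], [0.642, -0.001, -0.767]]
force: [0.7, -0.5, -6.1]
finger_gap: 0.0123
19.2 [ 0.64847771 -0.05474266  0.17149821] [ 0.65758584 -0.4533217  -6.13061172] [0.01243391 0.903026   0.01983345]
```

```bash
python3 -m handwheel '[[[0,0,-0.003,0,0,0,0],[0,0,-0.006,0,0,0,0],[0,0,-0.009,0,0,0,0],[0,0,-0.012,0,0,0,0],[0,0,-0.015,0,0,0,0]]]'
python3 -m handwheel '[[[0,0,-0.003,0,0,0,0],[0,0,-0.006,0,0,0,0],[0,0,-0.009,0,0,0,0],[0,0,-0.011,0,0,0,0],[0,0,-0.013,0,0,0,0]]]'
python3 - <<'E'
from m import *
s=robot.get_state();print(s["time"],s["tool_pos"],s["force"],s["moment"])
E
```

```text
time: 19.7
tool_pos: [0.6485, -0.0548, 0.1565]
orientation: [[0.766, -0.051, 0.641], [-0.04, -0.999, -0.032], [0.642, -0.001, -0.767]]
force: [-0.9, -0.3, -7.0]
finger_gap: 0.0126
time: 20.2
tool_pos: [0.6485, -0.0548, 0.1436]
orientation: [[0.766, -0.052, 0.641], [-0.04, -0.999, -0.032], [0.642, -0.001, -0.767]]
force: [-0.4, 0.2, -6.1]
finger_gap: 0.0126
20.2 [ 0.64854505 -0.05477205  0.14362104] [-0.37568391  0.15984278 -6.05407926] [ 0.00865378  0.93907314 -0.02856872]
```

Free of contact; about 5.5 mm left to go.

```bash
python3 -m handwheel '[[[0,0,-0.0015,0,0,0,0],[0,0,-0.003,0,0,0,0],[0,0,-0.0045,0,0,0,0],[0,0,-0.006,0,0,0,0],[0,0,-0.007,0,0,0,0]]]'
python3 - <<'E'
from m import *
s=robot.get_state();print(s["time"],s["tool_pos"],s["force"],s["moment"])
E
```

```text
time: 20.7
tool_pos: [0.6493, -0.0548, 0.1382]
orientation: [[0.764, -0.051, 0.643], [-0.04, -0.999, -0.032], [0.644, -0.001, -0.765]]
force: [-8.3, 2.4, 6.2]
finger_gap: 0.0124
20.7 [ 0.64934392 -0.05479187  0.13815445] [-8.25361549  2.42132378  6.23306357] [0.28669628 0.92764284 0.17017813]
```

```bash
python3 -m handwheel '[[[0,0,0,0,0,0,15],[0,0,0,0,0,0,25],[0,0,0,0,0,0,40],[0,0,0,0,0,0,50],[0,0,0,0,0,0,55]]]' 70
python3 -m handwheel '[[[-0.006,0,0.007,0,0,0,55],[-0.02,0.001,0.024,0,0,0,55],[-0.04,0.002,0.048,0,0,0,55],[-0.06,0.003,0.07,0,0,0,55],[-0.08,0.004,0.09,0,0,0,55]]]'
python3 - <<'E'
from m import *
s=robot.get_state();print(s["time"],s["tool_pos"],s["force"],s["joint_pos"].round(1));pw=pose("wrist",s)
p,d=capture("wrist");cv2.imwrite("pics/w16.png",p[:,:,::-1]);C=cloud("wrist",d,pw)
barfit(C,(.636,-.054),.155);barfit(C,(.641,.038),.155)
c=C.reshape(-1,3)
for y0 in(-.054,.038):
  for dx in(-.03,0,.03):
    m=(abs(c[:,0]-.637-dx)<.012)&(abs(abs(c[:,1]-y0)-.022)<.012)&(c[:,2]>.1)&(c[:,2]<.115);print(y0,dx,m.sum(),np.median(c[m,2]).round(4))
E
```

```text
time: 21.2
tool_pos: [0.649, -0.055, 0.1375]
orientation: [[0.765, -0.052, 0.642], [-0.04, -0.999, -0.033], [0.643, -0.001, -0.766]]
force: [1.0, 0.2, 0.4]
finger_gap: 0.0471
time: 21.7
tool_pos: [0.5676, -0.0507, 0.2283]
orientation: [[0.765, -0.052, 0.642], [-0.04, -0.999, -0.033], [0.643, -0.001, -0.766]]
force: [0.3, -0.7, 1.4]
finger_gap: 0.0471
21.7 [ 0.56762421 -0.05073772  0.22827668] [ 0.2952533  -0.69095088  1.41945567] [-22.1 -17.1 126.6  22.1  34.2  56.6]
2008 [ 0.6356 -0.0543  0.1546] ((637.6290283203125, -54.32238006591797), (13.940033912658691, 59.516075134277344), 87.13831329345703)
2072 [0.64   0.0374 0.1545] ((641.686279296875, 37.91343307495117), (14.582318305969238, 60.422000885009766), 87.36653137207031)
-0.054 -0.03 1204 0.1086
-0.054 0 1086 0.1085
-0.054 0.03 1014 0.1084
0.038 -0.03 932 0.1084
0.038 0 826 0.1086
0.038 0.03 773 0.1085
```

View pics/w16.png

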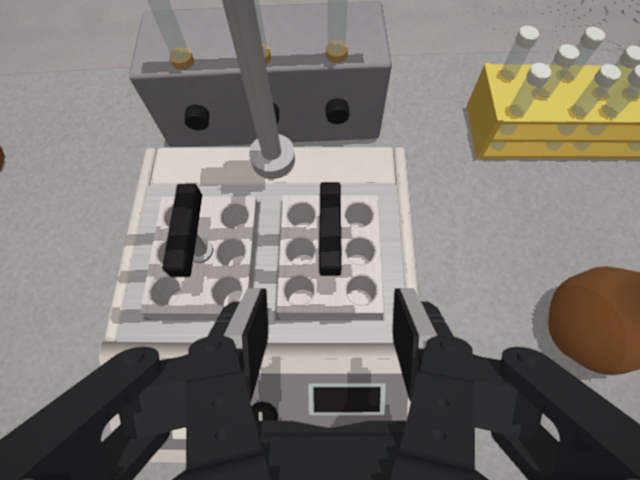

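Both blocks are seated at the same height and level. I'll back off and take a final overview before handing in.

```bash
python3 -m handwheel '[[[-0.02,0,0.01,0,0,0,55],[-0.05,0,0.03,0,0,0,55],[-0.08,0,0.05,0,0,0,55],[-0.1,0,0.06,0,0,0,55],[-0.1,0,0.06,0,0,0,55]]]'
python3 - <<'E'
from m import *
for n in("top","side"):
  p,d=capture(n);cv2.imwrite(f"pics/{n[0]}17.png",p[:,:,::-1])
  if n=="top": barfit(cloud("top",d),(.487,.337),.105,r=.06,dz=.01)
s=robot.get_state();print(s["time"],s["force"],s["qd"].round(2))
E
```

```text
time: 22.25
tool_pos: [0.4682, -0.0514, 0.2895]
orientation: [[0.762, -0.053, 0.645], [-0.04, -0.999, -0.036], [0.646, 0.002, -0.763]]
force: [0.4, 0.1, -0.4]
finger_gap: 0.047
112 [0.4855 0.3359 0.1045] ((485.5419006347656, 336.10211181640625), (58.28658676147461, 15.359193801879883), 10.106377601623535)
22.35 [ 0.15207633 -0.31968921  0.67893156] [ 0.56  2.64 -0.24  0.05  0.18  0.01]
```

View pics/t17.png

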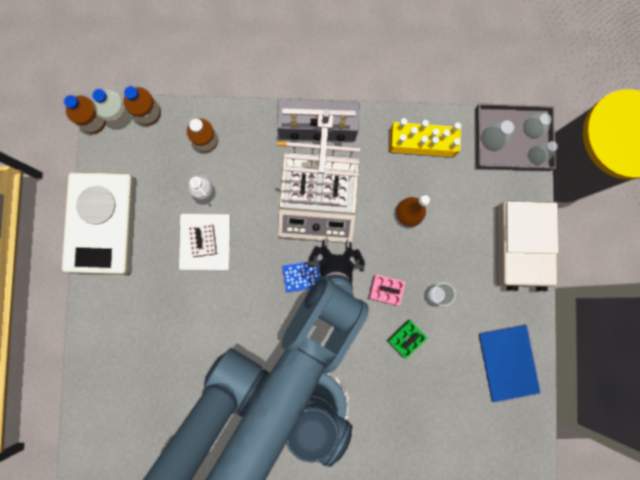

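View pics/s17.png

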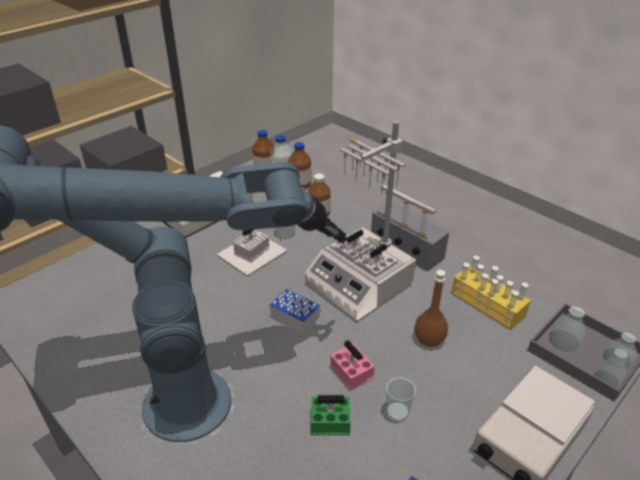

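The top view shows the narrow block centred on the tile at (204,240) and two wide-bore blocks in the heater at (303,185) and (334,187). Flask (411,211), beaker (440,294), wash bottle (201,188), tip box (303,277) and the pink and green look-alikes are where they were. The gripper is open and clear.

```bash
python3 -c "
from station import hand_in
print(hand_in())"
```

```text
the job is handed in; nothing more can be done
None
```

The changeover is done and handed in at about 22 s on the robot's clock, well inside the 72 s limit.

- **Narrow-bore block:** I lifted it out of the right bay with the tool leaned back 40°. It stands upright on the tile, centred within about 1 mm and turned about 9°. I turned it to keep wrist joint 6, which had reached about 152°, short of its 157° limit.
- **Spare block:** I picked the silver spare, not the pink or green look-alike, and lowered it into the right bay with no contact until the floor. It touched at the tool height I expected.
- **Final checks:** Both heater blocks' tops measured 108.5 mm, level front to back, so the spare is home and the kept block is still seated. By eye in the final top and side views, the flask, beaker, wash bottle, tip box and look-alikes are where they were. The needle head looks untouched, and the gripper is open and clear.
- **Forces:** The highest wrist reading I printed was about 11 N. I only read it between moves, so I did not see peaks within a move.
- **Small disagreements:** Depth heights read about 1.5 mm below the stated ones throughout. The deck's front edge gave a heater position about 10 mm off in x, so I aligned to the bay's rim and the seated block instead.

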